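# Set up the filter manifold: slide, clamp, press on the funnels

### The job

Get the filter manifold (the white block with three tapered rubber-ribbed spigots) ready: slide it along its metal base plate, without lifting it, from the yellow outline until it stands square in the green outline with its end under the toggle clamp, then swing the red clamp handle down past its over-centre point to the stop so that the spindle holds the block down. Then take every blue filter funnel that stands on the bench (two or three of them) and press each onto a spigot of its own, firmly down until its foot sits fully home on the grey collar and friction holds it. Leave the timer, the small blue-capped bottle and the tape roll alone.

Things in the scene. Friction and masses are not known exactly. Their poses are not given: they have to be found in the camera images.
- base: fixed aluminium base plate 8 mm thick, x -43 to +43 mm, y -171 to +182 mm. Origin: on the bench below the centre of the green outline (the work place); the yellow outline, where the manifold starts, is centred at x 0, y +76 mm. x points away from the robot, y to its left. The toggle clamp stands at the right end, about y -136 mm. Black instruments 115 mm high stand close on the robot's side
- work_mark (a point): centre of the green outline, on the plate's top; the outline (66 x 186 mm) is 5 mm larger all round than the manifold. Axes as base
- manifold: loose white block, 0.8 kg, 56 (x) x 176 (y) x 28.5 mm. Origin: centre of its underside. Spigots on top at x 0, y -38, +14, +66 mm. Handle: an upright grey fin on its far side, 12 mm thick in y, x +28 to +58 mm, from 6 to 50 mm above the underside; pinch it from above at x +43 mm, closing along y. Belongs in the outline with axes as base. Slides with about 4 N
- spigot_1 (a point): spigot at y = -38 mm of the manifold (next to the clamp): point on its axis at the top face of its grey collar (41 mm across), 33.5 mm above the manifold's underside; z up. Above the collar it rises 32 mm: four sprung black rubber ribs, 32 mm across at the foot, tapering to about 26 mm at the rounded top
- spigot_2 (a point): middle spigot, at y = +14 mm of the manifold; as spigot_1
- spigot_3 (a point): spigot at y = +66 mm of the manifold; as spigot_1
- clamp (a joint): angle of the clamp handle. 0 = open: handle upright, leaning 0.05 rad towards the base's +y, clamp bar raised. It swings down towards the base's -y about an axis along the base's x through clamp_hinge. Over-centre at 1.20; stop at 1.35 (handle 0.27 rad above level), where it stays locked by itself. Needs less than 10 N at clamp_grip
- clamp_hinge (a point): point on the handle's hinge axis, 50.8 mm above the bench; fixed in base at x 0, y -142 mm
- clamp_grip (a point): point on the axis of the red handle sleeve, 70 mm from clamp_hinge (sleeve 18 mm thick, from 40 to 91 mm from the hinge). Can be pinched with the fingers closing along the base's x and followed along its arc, or pushed
- spindle: clamp spindle with a rubber foot 13 mm across; locked, it stands over base x 0, y -80 mm and presses the right end of the manifold's top with about 4 N
- funnel_1: blue filter funnel standing upright, 72 mm high, round, 60 g: white ribbed weighted foot 43 mm across, 32 mm high, open blue cup above, 42 to 45 mm across. Origin: centre of its underside, z up. The socket in its underside (29 mm across, 32 mm deep) goes over a spigot: laid on, it stops about 14 mm above the collar; pressing it home takes about 8 to 15 N. May be absent
- funnel_2: as funnel_1; may be absent
- funnel_3: as funnel_1; may be absent
- timer: white timer, 64 x 68 x 20 mm, on the bench right of the clamp; leave alone
- reagent_2: small bottle with a light blue cap, 42 mm in diameter, 71 mm high, right of the clamp; leave alone
- tape_roll: red tape roll, 72 mm across, 19 mm high, left of the work; leave alone

How it is judged (in metres and radians):
On the way, in this order (a step that is already met when the one before it is completed fails the run):
1. the manifold stands square in the green outline, slid there (horizontal distance between manifold and work_mark below 0.01 m and angle between the x axis of manifold and the x axis of base, either way round below 0.1 rad and linear speed of manifold below 0.02 m/s), for 0.2 s.
2. the clamp is locked past its over-centre point and its spindle presses on the manifold (horizontal distance between manifold and work_mark below 0.01 m and angle between the x axis of manifold and the x axis of base, either way round below 0.1 rad and value of joint clamp above 1.26 rad and contact force between spindle and manifold above 2 N), for 0.2 s.
3. every funnel is pressed fully home on a spigot (((horizontal distance between funnel_1 and spigot_1 below 0.005 m and z of funnel_1 in the frame of spigot_1 between -0.006 and 0.004 m) or (horizontal distance between funnel_1 and spigot_2 below 0.005 m and z of funnel_1 in the frame of spigot_2 between -0.006 and 0.004 m) or (horizontal distance between funnel_1 and spigot_3 below 0.005 m and z of funnel_1 in the frame of spigot_3 between -0.006 and 0.004 m)) and ((horizontal distance between funnel_2 and spigot_1 below 0.005 m and z of funnel_2 in the frame of spigot_1 between -0.006 and 0.004 m) or (horizontal distance between funnel_2 and spigot_2 below 0.005 m and z of funnel_2 in the frame of spigot_2 between -0.006 and 0.004 m) or (horizontal distance between funnel_2 and spigot_3 below 0.005 m and z of funnel_2 in the frame of spigot_3 between -0.006 and 0.004 m)) and ((horizontal distance between funnel_3 and spigot_1 below 0.005 m and z of funnel_3 in the frame of spigot_1 between -0.006 and 0.004 m) or (horizontal distance between funnel_3 and spigot_2 below 0.005 m and z of funnel_3 in the frame of spigot_2 between -0.006 and 0.004 m) or (horizontal distance between funnel_3 and spigot_3 below 0.005 m and z of funnel_3 in the frame of spigot_3 between -0.006 and 0.004 m))), for 0.2 s.
At the end, for the whole second after the job is handed in: the manifold is within 10 mm and 0.1 rad of the green outline's centre, the clamp handle beyond 1.26 rad with its spindle pressing on the manifold, and every funnel present is on a spigot, within 5 mm of its axis and within 4 mm of its collar, at rest (all of step 2 and all of step 3 and linear speed of each of funnel_1, funnel_2, funnel_3, manifold below 0.02 m/s); the robot touches nothing.
It fails at once if the manifold is lifted more than 6 mm off its base plate (z of manifold in the frame of base above 0.014 m).
It fails at once if the timer, the small bottle or the tape roll is moved more than 30 mm (distance of any of timer, reagent_2, tape_roll from where it was at the start of the episode above 0.03 m).
Of funnel_1, funnel_2, funnel_3 only 2 to 3 are there at a start; the rules pass over those that are not, and their reading is None.
At some moment in a run one of funnel_1, funnel_2, funnel_3 may be knocked a few centimetres aside while the robot is not near it.
It also fails if it takes over 208 s, if anything falls off the work surface, if the arm or the gripper's body presses on something with over 40 N, if the wrist force passes 120 N, or if a joint passes its speed limit or range.

### The arm

A 6-joint arm with a two-finger parallel gripper is mounted at the origin on a cart in front of the work surface, level with it; the furniture and walls round the work are solid. World frame = base frame: x ahead of the robot, y to its left, z up, the work surface at z = 0. Lengths are in mm, angles in rad, forces in N, time in s.
With the tool pointing down it reaches from about 325 to 850 mm from the base axis. Payload 15.5 kg.
Tool frame: the origin (TCP) lies between the finger pads; the fingertips stand 14 mm ahead of it and the grasp point (between the pads) lies 5 mm behind it (r.nose_length is the distance from the TCP to the fingertips, in mm); z points along the fingers, x is the direction in which the jaws open and shut, and the axes are right-handed (so a half turn about z gives the same grasp; the last joint's range is limited). The gripper opens to 91 mm and grips with 3 to 60 N. Pads are 32 mm wide; open, the fingers measure 118 mm over their backs; the gripper's body (76 mm by 178 mm) begins 60 mm behind the grasp point.
Start: joints at [-1.282, 0.494, 1.345, -0, 1.302, -0.096], TCP at [234.61, -579.297, 227.915] pointing down, gripper open.
Joint ranges: [-2.91, 2.91], [-0.82, 2.16], [0.22, 2.67], [-1.22, 4.37], [0.12, 2.79], [-3.08, 3.08]. Speed limits (rad/s): [1.89, 1.89, 2.57, 3.01, 3.01, 3.01].

### API

Orientations are given as a 3x3 rotation matrix whose columns are the frame's x, y, z axes.
In Python, from rig import r, get_image, camera_params, nets gives the robot as it stands.
- The arm moves only by the tool move_arm, never from a script. Its argument "targets" is one flat list of numbers, 7 for each row, row after row: the shift along the tool's x, y, z in m, then the turn, a rotation vector about the tool's x, y, z in rad, then the closure, from 0 (fully open) to 1 (shut). In form: [dx, dy, dz, ax, ay, az, hand, dx, dy, dz, ax, ay, az, hand, ...]. A call has 1 to 20 rows; each row is the pose to reach, as a shift and turn from the pose commanded when the call began, along the tool's axes at that moment; what a row does not reach only later rows make up. A row lasts 1/12 s, in which the tool goes at most 41.7 mm and 7.16 degrees, less where a joint would pass 70% of its speed; a pose out of reach is approached as far as the arm can. A call with a gripper value outside its range is refused whole. The fingers move at their own pace and stop on an object; "squeeze" is the grip in N (left out, the last holds). Time passes only in rows, so rows that repeat a pose let the fingers close. It gives the time, the measured TCP pose, the force and the opening at its end, in the units of the state.
- r.sense(): the state, without advancing time (a new reading comes with each control period).
- get_image(name): name is "scene" or "top" or "wrist"; returns the picture (384x512x3 uint8, blue, green, red); there is no depth.
- camera_params(name): a dict with "fx", "fy", "cx", "cy" (pixels), "camera_from_world" (4x4, takes a point from world to camera coordinates); the wrist camera has in their place "mount" (4x4, takes a point from camera to tool coordinates, whose origin is the TCP and whose axes are the tool frame's). Camera axes: x right, y down, z forward; pixel columns grow to the right and rows downward; lengths in mm; the calibration is good to about 2 mm. A picture is of the moment at which its call begins: read the wrist's pose just before it. camera_params takes no time and is no camera call.
- r.job_done(): hands the job in, once; it reports no verdict.
Trained networks look in the newest picture that a camera, given by its name, has taken for a name from the list of things; names that differ only in an ending like _2 or _b are one class to them, and where a whole thing is asked for, a point or a joint stands for the part that bears it (a point fixed in the world has none). Each returns a list of dicts, best first, with "confidence" (0 to 1); they miss things now and then, are a little off and sometimes report something else, mostly with a low value. They report only what shows in the picture. A call takes as long as a camera call.
- nets.look_for(thing, camera): "rect" ([left, top, right, bottom] in pixels, round what is visible of it).
- nets.cut_out(thing, camera): "region" (384x512 bool, what is visible of it) and "rect" ([left, top, right, bottom] in pixels, round what is visible of it).
- nets.tip_of(thing, camera): "xy" ([column, row] in pixels: a listed point, or the origin of a listed thing).
The state is a dict: "time_s": time; "joint_pos": joint angles; "qvel": joint speeds; "effort": joint torques, N m; "ee_pos": TCP position; "eef_rot": TCP orientation; "force": force on the tool from outside, world axes, zero at the start; "ft_torque": the same for the moment, N m; "width": finger opening in mm.
Only numpy, scipy, OpenCV 4.12 (cv2) and the standard library are available. Lean on these libraries where they do the work, as an engineer would, in place of code of your own. Each camera call takes 0.05 s, during which the arm holds its last target. There are 200 camera calls.

## Working session

There is one attempt and no reset: what is moved stays moved. The work goes in short steps, Python scripts to look and compute and a tool call to move; the robot and the scene stay as the last step left them, time stands still between calls to the robot, and variables do not carry over. Pictures are saved under pics/ and viewed, about 12 in all and at most 16, crops included, and the job is handed in when it is done.

Besides the shell and the picture viewer there is one more tool, called after ">>>" by a JSON object that holds its "method" and its "body", one argument or row to a line. move_arm: Moves the arm, as the interface text tells. Its arguments: {"type":"object","properties":{"targets":{"type":"array"},"squeeze":{"type":"number"}},"required":["targets"]}

```bash
mkdir -p pics; ls; cat > h.py <<'E'
import numpy as np,cv2
from rig import r,get_image,camera_params,nets
def cam(n):
    p=camera_params(n);K=np.array([[p['fx'],0,p['cx']],[0,p['fy'],p['cy']],[0,0,1]])
    if n=='wrist':
        s=r.sense();T=np.eye(4);T[:3,:3]=s['eef_rot'];T[:3,3]=s['ee_pos'];W=np.linalg.inv(T@p['mount'])
    else: W=np.array(p['camera_from_world'])
    return K,W
def ray(n,uv,z,c=None):
    K,W=c or cam(n);C=np.linalg.inv(W);d=C[:3,:3]@np.linalg.inv(K)@np.array([uv[0],uv[1],1.]);o=C[:3,3]
    return o+d*(z-o[2])/d[2]
def proj(n,P,c=None):
    K,W=c or cam(n);q=W[:3,:3]@np.array(P,float)+W[:3,3];q=K@q;return q[:2]/q[2]
E
python3 - <<'E'
from h import *
s=r.sense();print(s['ee_pos'],s['eef_rot'],s['width'],s['force'])
a=get_image('scene');b=get_image('top');cv2.imwrite('pics/a.png',a);cv2.imwrite('pics/b.png',b)
for n in ['scene','top']:
    C=np.linalg.inv(cam(n)[1]);print(n,C[:3,3].round(),C[:3,2].round(2))
    for t,z in [('manifold',8),('spigot_1',41.5),('work_mark',8),('clamp_hinge',50.8),('clamp_grip',120),('funnel_1',0),('base',0)]:
        print(t,[(np.round(d['xy']).tolist(),round(d['confidence'],2),ray(n,d['xy'],z).round().tolist()) for d in nets.tip_of(t,n)])
print(camera_params('wrist'))
E
```

```text
pics
[ 234.49702769 -578.93120769  227.33647473] [[ 3.75376944e-01 -9.26872167e-01 -3.68816191e-04]
 [-9.26871418e-01 -3.75377112e-01  1.18282911e-03]
 [-1.23477654e-03 -1.02161592e-04 -9.99999232e-01]] 91.09867908411202 [-0.62250704 -0.03317395 -0.09255095]
scene [  179. -1015.   471.] [ 0.44  0.78 -0.44]
manifold [([230.0, 197.0], 0.93, [554.0, -192.0, 8.0])]
spigot_1 [([230.0, 175.0], 0.94, [589.0, -125.0, 42.0]), ([230.0, 183.0], 0.73, [565.0, -174.0, 42.0]), ([239.0, 188.0], 0.67, [570.0, -221.0, 42.0])]
work_mark [([240.0, 208.0], 0.69, [548.0, -265.0, 8.0])]
clamp_hinge [([258.0, 218.0], 0.81, [528.0, -398.0, 51.0])]
clamp_grip [([228.0, 177.0], 0.69, [507.0, -296.0, 120.0]), ([253.0, 188.0], 0.52, [524.0, -384.0, 120.0]), ([237.0, 192.0], 0.4, [487.0, -380.0, 120.0])]
funnel_1 [([265.0, 188.0], 0.84, [675.0, -182.0, 0.0]), ([288.0, 224.0], 0.62, [618.0, -389.0, 0.0])]
base [([238.0, 208.0], 0.85, [548.0, -252.0, 0.0])]
top [ 339. -334. 1229.] [ 0.2   0.   -0.98]
manifold [([200.0, 198.0], 0.98, [559.0, -186.0, 8.0])]
spigot_1 [([212.0, 195.0], 0.93, [563.0, -222.0, 42.0]), ([
[... 268 characters left out ...]
([277.0, 208.0], 0.39, [520.0, -391.0, 120.0])]
funnel_1 [([273.0, 178.0], 0.79, [621.0, -385.0, 0.0]), ([241.0, 171.0], 0.77, [640.0, -295.0, 0.0]), ([205.0, 162.0], 0.54, [665.0, -193.0, 0.0])]
base [([226.0, 202.0], 0.7, [552.0, -255.0, 0.0])]
{'fx': 297.4202321606615, 'fy': 297.4202321606615, 'cx': 255.42250480363046, 'cy': 192.47454137315506, 'mount': array([[ 9.99999377e-01,  7.27577344e-04,  8.46420082e-04,
         5.70512236e-01],
       [-9.21905460e-04,  9.65904891e-01,  2.58895524e-01,
        -7.28704811e+01],
       [-6.29194778e-04, -2.58896143e-01,  9.65904960e-01,
        -1.57663796e+02],
       [ 0.00000000e+00,  0.00000000e+00,  0.00000000e+00,
         1.00000000e+00]])}
```

```bash
python3 - <<'E'
import cv2,numpy as np
a=cv2.imread('pics/a.png');b=cv2.imread('pics/b.png')
o=np.hstack([cv2.resize(a[130:270,150:330],(400,311),interpolation=2),cv2.resize(b[120:260,130:310],(400,311),interpolation=2)])
cv2.imwrite('pics/c.png',o)
E
```

```text
(no output)
```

View pics/c.png

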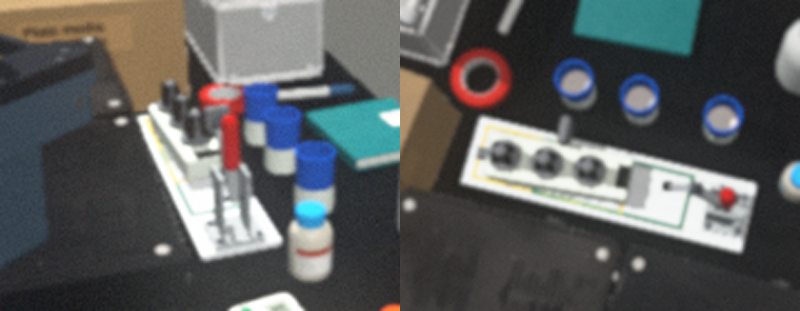

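View pics/a.png

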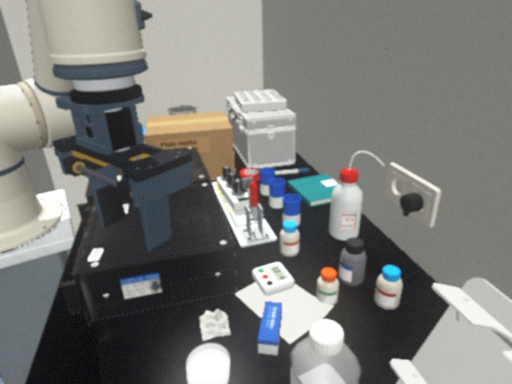

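>>> {"method": "move_arm", "body": {
  "targets": [-0.186, -0.47, -0.1, 0, 0, 0.63, 0, -0.186, -0.47, -0.1, 0, 0, 0.63, 0, -0.186, -0.47, -0.1, 0, 0, 0.63, 0, -0.186, -0.47, -0.1, 0, 0, 0.63, 0, -0.186, -0.47, -0.1, 0, 0, 0.63, 0, -0.186, -0.47, -0.1, 0, 0, 0.63, 0, -0.186, -0.47, -0.1, 0, 0, 0.63, 0, -0.186, -0.47, -0.1, 0, 0, 0.63, 0, -0.186, -0.47, -0.1, 0, 0, 0.63, 0, -0.186, -0.47, -0.1, 0, 0, 0.63, 0, -0.186, -0.47, -0.1, 0, 0, 0.63, 0, -0.186, -0.47, -0.1, 0, 0, 0.63, 0, -0.186, -0.47, -0.1, 0, 0, 0.63, 0, -0.186, -0.47, -0.1, 0, 0, 0.63, 0, -0.186, -0.47, -0.1, 0, 0, 0.63, 0]
}}

```text
time_s: 2.05
ee_pos: [601.4, -229.2, 327.9]
eef_rot: [[-0.24, -0.971, 0.0], [-0.971, 0.24, -0.0], [0.0, -0.0, -1.0]]
force: [0.0, 0.3, 0.3]
width: 91.0
```

```bash
cat > look.py <<'E'
from h import *
import sys
im=get_image('wrist');cv2.imwrite('pics/%s.png'%sys.argv[1],im);c=cam('wrist');s=r.sense()
print(s['ee_pos'].round(1),np.round(s['eef_rot'],4).tolist(),s['force'].round(1),s['width'],s['time_s'])
Z=dict(manifold=8,spigot_1=41.5,work_mark=8,clamp_hinge=50.8,clamp_grip=120,funnel_1=0,base=0,spindle=60,timer=10,reagent_2=30,tape_roll=10)
for t in sys.argv[2:]:
    z=Z[t]
    print(t,[(np.round(d['xy']).tolist(),round(d['confidence'],2),ray('wrist',d['xy'],z,c).round(1).tolist()) for d in nets.tip_of(t,'wrist')])
E
python3 look.py w1 manifold spigot_1 work_mark clamp_hinge clamp_grip funnel_1 base
```

```text
[ 600.4 -230.2  327.7] [[-0.2417, -0.9704, -0.0004], [-0.9704, 0.2417, -0.0001], [0.0002, 0.0004, -1.0]] [-0.6 -0.1 -1.3] 91.26727387763607 2.1
manifold [([239.0, 189.0], 0.93, [559.1, -192.4, 8.0])]
spigot_1 [([196.0, 198.0], 0.72, [570.1, -128.0, 41.5]), ([260.0, 188.0], 0.71, [560.7, -228.7, 41.5]), ([228.0, 191.0], 0.71, [568.8, -180.2, 41.5])]
work_mark [([195.0, 197.0], 0.55, [563.8, -118.5, 8.0])]
clamp_hinge [([374.0, 191.0], 0.75, [517.1, -395.0, 50.8])]
clamp_grip [([396.0, 202.0], 0.79, [520.9, -396.4, 120.0]), ([410.0, 150.0], 0.52, [583.0, -422.0, 120.0])]
funnel_1 [([283.0, 119.0], 0.76, [651.1, -289.2, 0.0]), ([349.0, 120.0], 0.73, [624.6, -390.3, 0.0]), ([232.0, 123.0], 0.64, [665.1, -209.1, 0.0]), ([394.0, 203.0], 0.63, [469.9, -443.1, 0.0])]
base [([412.0, 150.0], 0.5, [553.5, -481.1, 0.0])]
```

View pics/w1.png

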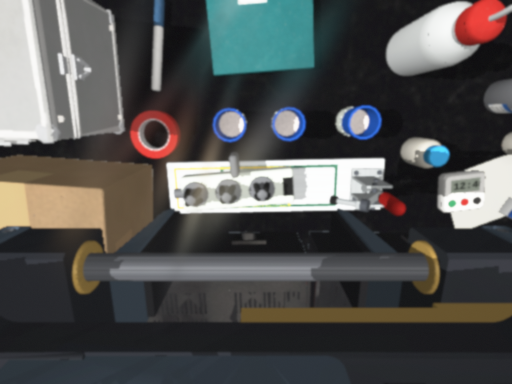

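```bash
python3 - <<'E'
from h import *
im=cv2.imread('pics/w1.png');c=cam('wrist')
for uv in [(167,162),(384,158),(385,208),(172,212)]: print(ray('wrist',uv,8,c).round(1))
print('fin',ray('wrist',(234,152),58,c).round(1))
cv2.imwrite('pics/w1c.png',cv2.resize(im[95:225,155:415],None,fx=3,fy=3,interpolation=2))
# seed pose
th=-0.235;o=np.array([548,-258.])
R=np.array([[np.cos(th),-np.sin(th)],[np.sin(th),np.cos(th)]])
for p in [(-43,182),(-43,-171),(43,182),(43,-171)]: q=o+R@p; print(p,q.round(),proj('wrist',[*q,8],c).round())
E
```

```text
[631.  -92.3   8. ]
[ 552.2 -433.7    8. ]
[ 467.3 -424.     8. ]
[547.9 -73.4   8. ]
fin [ 625.6 -206.6   58. ]
(-43, 182) [549. -71.] [171. 212.]
(-43, -171) [ 466. -414.] [379. 210.]
(43, 182) [632. -91.] [166. 161.]
(43, -171) [ 550. -434.] [385. 159.]
```

View pics/w1c.png

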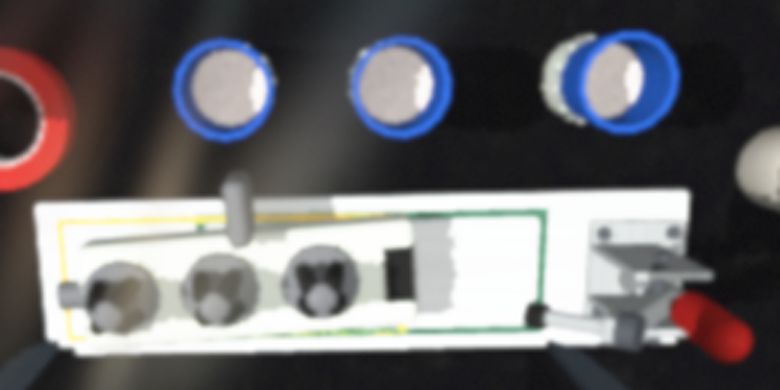

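```bash
cat >> h.py <<'E'
TH=-0.2265;O=np.array([548.4,-261.]);RB=np.array([[np.cos(TH),-np.sin(TH)],[np.sin(TH),np.cos(TH)]])
def b2w(x,y): return O+RB@np.array([x,y])
def w2b(p): return RB.T@(np.array(p)[:2]-O)
def plan(b,z,yaw=0):
    "tool-frame move to base xy b, TCP height z; tool x = -base y (+yaw), tool z down"
    s=r.sense();R=np.array(s['eef_rot']);a=TH+yaw
    from scipy.spatial.transform import Rotation as Q
    G=np.array([[np.sin(a),-np.cos(a),0],[-np.cos(a),-np.sin(a),0],[0,0,-1]])
    d=R.T@(np.array([*b2w(*b),z])-s['ee_pos']);print('move',(d/1000).round(4).tolist(),Q.from_matrix(R.T@G).as_rotvec().round(4).tolist())
E
python3 - <<'E'
from h import *
im=cv2.imread('pics/w1.png');c=cam('wrist')
for z in (60,80,100,120): print('sp',z,w2b(ray('wrist',(333,200),z,c)).round(1))
for z in (50,58): print('finmid',z,w2b(ray('wrist',(234,163),z,c)).round(1), w2b(ray('wrist',(234,154),z,c)).round(1))
for p in [(570.1,-128),(568.8,-180.2),(560.7,-228.7),(651.1,-289.2),(624.6,-390),(665,-209)]: print(w2b(p).round(1))
plan((45,72),140)
E
```

```text
sp 60 [-11.  -74.8]
sp 80 [ -5.  -69.4]
sp 100 [  1.  -64.1]
sp 120 [  7.  -58.8]
finmid 50 [45.8 71.5] [59.1 71. ]
finmid 58 [47.1 70.9] [60.1 70.4]
[ -8.7 134.5]
[ 1.7 83.3]
[ 4.7 34.2]
[106.4  -4.4]
[ 103.2 -108.6]
[101.9  76.9]
move [-0.0313, -0.0009, 0.1879] [0.0001, 0.0, -0.0198]
```

>>> {"method": "move_arm", "body": {
  "targets": [-0.031, -0.005, 0.1, -0.12, 0, -0.02, 0, -0.031, -0.005, 0.1, -0.12, 0, -0.02, 0, -0.031, -0.005, 0.1, -0.12, 0, -0.02, 0, -0.031, -0.005, 0.1, -0.12, 0, -0.02, 0, -0.031, -0.005, 0.1, -0.12, 0, -0.02, 0]
}}

```text
time_s: 2.87
ee_pos: [612.4, -201.7, 227.7]
eef_rot: [[-0.223, -0.968, -0.118], [-0.975, 0.221, 0.028], [-0.001, 0.121, -0.993]]
force: [0.1, -0.2, 0.6]
width: 91.3
```

```bash
python3 look.py w2 manifold spigot_1 clamp_hinge funnel_1; python3 - <<'E'
from h import *
im=cv2.imread('pics/w2.png')
c=cam('wrist')
for x,y in [(43,182),(-43,182),(43,-171),(43,0)]: 
    p=proj('wrist',[*b2w(x,y),8],c);cv2.circle(im,tuple(int(v) for v in p),3,(0,0,255),1)
for y in (33,99,-93,93):
  for x in (-33,33): 
    p=proj('wrist',[*b2w(x,y),8],c);cv2.circle(im,tuple(int(v) for v in p),3,(255,0,255),1)
cv2.imwrite('pics/w2a.png',cv2.resize(im,(800,600)))
E
```

```text
[ 613.1 -202.3  229.4] [[-0.2236, -0.9679, -0.1151], [-0.9747, 0.222, 0.0272], [-0.0008, 0.1183, -0.993]] [ 0.4 -0.6  0.4] 91.09431441869191 2.9167
manifold [([254.0, 187.0], 0.92, [566.0, -190.8, 8.0])]
spigot_1 [([203.0, 197.0], 0.93, [579.1, -129.4, 41.5]), ([244.0, 200.0], 0.92, [565.0, -178.0, 41.5]), ([283.0, 195.0], 0.69, [560.0, -225.9, 41.5])]
clamp_hinge [([432.0, 199.0], 0.96, [520.3, -397.0, 50.8])]
funnel_1 [([252.0, 106.0], 0.66, [667.6, -210.6, 0.0]), ([244.0, 198.0], 0.64, [550.9, -173.2, -0.0]), ([404.0, 107.0], 0.61, [624.5, -391.7, 0.0])]
```

View pics/w2a.png

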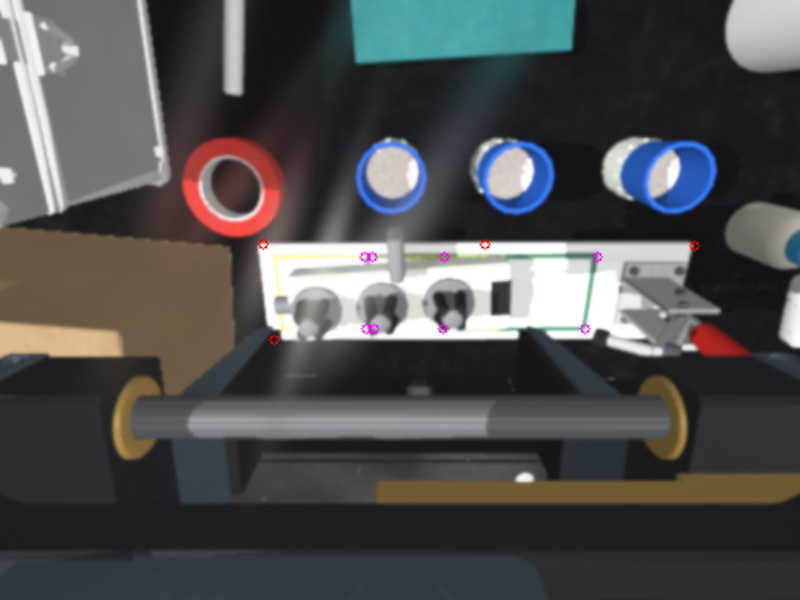

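```bash
sed -i 's/O=np.array(\[548.4,-261.\])/O=np.array([548.9,-259.])/' h.py; python3 - <<'E'
from h import *
c=cam('wrist')
print('fin',w2b(ray('wrist',(254,160),56,c)),w2b(ray('wrist',(254,149),58,c)))
for p in [(579.1,-129.4),(565,-178),(560,-225.9)]: print(w2b(p).round(1))
plan((49.5,70),36)
E
```

```text
fin [52.01899662 70.53839596] [64.98789074 70.52647562]
[  0.3 133.1]
[-2.5 82.5]
[ 3.4 34.7]
move [-0.0003, -0.0221, 0.1927] [0.1168, 0.0005, 0.0006]
```

>>> {"method": "move_arm", "body": {
  "targets": [0, -0.0036, 0.033, 0, 0, 0, 0, 0, -0.007, 0.065, 0, 0, 0, 0, 0, -0.0105, 0.096, 0, 0, 0, 0, 0, -0.015, 0.128, 0, 0, 0, 0, 0, -0.0193, 0.16, 0, 0, 0, 0, 0, -0.0236, 0.1925, 0, 0, 0, 0, 0, -0.0236, 0.1925, 0, 0, 0, 0, 0, -0.0236, 0.1925, 0, 0, 0, 0]
}}

```text
time_s: 3.78
ee_pos: [613.0, -201.7, 33.8]
eef_rot: [[-0.224, -0.968, -0.117], [-0.975, 0.222, 0.028], [-0.001, 0.121, -0.993]]
force: [-0.6, -0.4, -0.1]
width: 91.1
```

```bash
python3 look.py w3 spigot_1;  python3 - <<'E'
from h import *
print(w2b(r.sense()['ee_pos']))
E
```

```text
[ 613.7 -202.    35.2] [[-0.2237, -0.9678, -0.1156], [-0.9747, 0.222, 0.0276], [-0.001, 0.1188, -0.9929]] [-0.1  0.4  0.5] 90.92998683922004 3.8333
spigot_1 [([231.0, 324.0], 0.93, [565.1, -176.0, 41.5]), ([148.0, 326.0], 0.75, [574.3, -124.9, 41.5]), ([313.0, 318.0], 0.62, [558.6, -226.2, 41.5])]
[50.7477908  70.13245505]
```

View pics/w3.png

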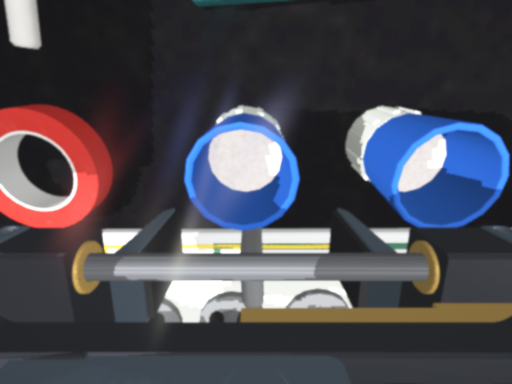

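>>> {"method": "move_arm", "body": {
  "squeeze": 25,
  "targets": [0, 0, 0, 0, 0, 0, 1, 0, 0, 0, 0, 0, 0, 1, 0, 0, 0, 0, 0, 0, 1, 0, 0, 0, 0, 0, 0, 1, 0, 0, 0, 0, 0, 0, 1, 0, 0, 0, 0, 0, 0, 1, 0, 0, 0, 0, 0, 0, 1, 0, 0, 0, 0, 0, 0, 1, 0, 0, 0, 0, 0, 0, 1, 0, 0, 0, 0, 0, 0, 1, 0, 0, 0, 0, 0, 0, 1, 0, 0, 0, 0, 0, 0, 1]
}}

```text
time_s: 4.88
ee_pos: [613.2, -201.4, 33.9]
eef_rot: [[-0.223, -0.968, -0.116], [-0.975, 0.222, 0.028], [-0.001, 0.12, -0.993]]
force: [1.6, 3.1, -0.0]
width: 14.4
```

```bash
python3 look.py w4 spigot_1;  python3 - <<'E'
from h import *
print(w2b(r.sense()['ee_pos']))
for y in (0,): plan((48,y),35)
E
```

```text
[ 613.3 -201.4   33.9] [[-0.2232, -0.9678, -0.1164], [-0.9748, 0.2215, 0.0279], [-0.0013, 0.1197, -0.9928]] [-0.3 -2.  -2.1] 12.102191496015053 4.9333
spigot_1 []
[49.74803133 70.49787109]
move [0.0705, 0.002, -0.0009] [0.12, 0.0011, 0.0015]
```

>>> {"method": "move_arm", "body": {
  "targets": [0.003, 0, 0, 0, 0, 0, 1, 0.007, 0, 0, 0, 0, 0, 1, 0.012, 0, 0, 0, 0, 0, 1, 0.017, 0, 0, 0, 0, 0, 1, 0.022, 0, 0, 0, 0, 0, 1, 0.027, 0, 0, 0, 0, 0, 1, 0.032, 0, 0, 0, 0, 0, 1, 0.037, 0, 0, 0, 0, 0, 1, 0.042, 0, 0, 0, 0, 0, 1, 0.047, 0, 0, 0, 0, 0, 1, 0.052, 0, 0, 0, 0, 0, 1, 0.057, 0, 0, 0, 0, 0, 1, 0.062, 0, 0, 0, 0, 0, 1, 0.066, 0, 0, 0, 0, 0, 1, 0.069, 0, 0, 0, 0, 0, 1, 0.0705, 0, 0, 0, 0, 0, 1, 0.0705, 0, 0, 0, 0, 0, 1, 0.0705, 0, 0, 0, 0, 0, 1, 0.0705, 0, 0, 0, 0, 0, 1]
}}

```text
time_s: 6.57
ee_pos: [597.3, -270.4, 33.9]
eef_rot: [[-0.223, -0.968, -0.117], [-0.975, 0.222, 0.028], [-0.001, 0.12, -0.993]]
force: [-1.0, 0.5, 1.4]
width: 12.2
```

```bash
python3 look.py w5 spigot_1 manifold;  python3 - <<'E'
from h import *
print(w2b(r.sense()['ee_pos']))
t=get_image('top');cv2.imwrite('pics/t5.png',t);c=cam('top')
for d in nets.tip_of('spigot_1','top'): print(d['xy'],d['confidence'],w2b(ray('top',d['xy'],41.5,c)).round(1))
g=cv2.resize(t[120:260,130:330],(800,560),interpolation=2)
cv2.imwrite('pics/t5c.png',g)
E
```

```text
[ 597.3 -270.3   33.9] [[-0.2234, -0.9677, -0.1167], [-0.9747, 0.2217, 0.0277], [-0.001, 0.1199, -0.9928]] [-1.   0.1  2.3] 11.581471545807243 6.6167
spigot_1 []
manifold [([254.0, 285.0], 0.92, [548.7, -258.7, 8.0])]
[49.75863432 -0.17545712]
[220.7, 198.9] 0.7 [ 0.6 15.3]
[238.7, 205.7] 0.66 [ -5.3 -35.6]
```

View pics/t5c.png

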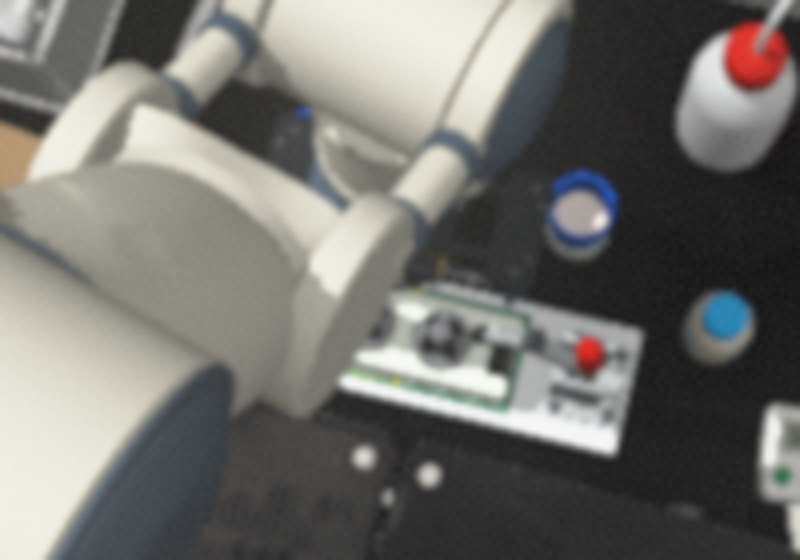

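>>> {"method": "move_arm", "body": {
  "targets": [0, 0, 0, 0, 0, 0, 0, 0, 0, 0, 0, 0, 0, 0, 0, 0, 0, 0, 0, 0, 0, 0, 0, 0, 0, 0, 0, 0, 0, 0, 0, 0, 0, 0, 0, 0, 0, 0, 0, 0, 0, 0, 0, 0, 0, 0, 0, 0, 0, 0, 0, 0, -0.03, 0, 0, 0, 0, 0, 0, -0.07, 0, 0, 0, 0, 0, 0, -0.11, 0, 0, 0, 0, 0, 0, -0.15, 0, 0, 0, 0, 0, 0, -0.19, 0, 0, 0, 0, 0, 0, -0.22, 0, 0, 0, 0, 0, 0, -0.22, 0, 0, 0, 0]
}}

```text
validation failed for argument at $.ta...
```

```bash
python3 look.py w6 spigot_1 manifold clamp_hinge clamp_grip funnel_1;  python3 - <<'E'
from h import *
c=cam('wrist');im=cv2.imread('pics/w6.png')
def dot(x,y,z,col):
    p=proj('wrist',[*b2w(x,y),z],c);cv2.circle(im,tuple(int(v) for v in p),2,col,1)
for y in (-93,93):
  for x in (-33,33): dot(x,y,8,(255,0,255))
for x in (-28,28):
  for y in (-88,88): dot(x,y,36.5,(0,0,255))
for y in (-38,14,66): dot(0,y,73.5,(0,255,255))
dot(0,-142+3.5,50.8+70,(255,255,0))
cv2.imwrite('pics/w6a.png',cv2.resize(im,(800,600)))
E
```

```text
[ 597.3 -270.3   33.9] [[-0.2233, -0.9677, -0.1166], [-0.9748, 0.2216, 0.0277], [-0.001, 0.1199, -0.9928]] [-2.4 -1.   3. ] 11.849495195333557 6.8667
spigot_1 []
manifold [([256.0, 290.0], 0.92, [544.4, -259.5, 8.0]), ([133.0, 140.0], 0.36, [666.9, -212.8, 8.0])]
clamp_hinge []
clamp_grip []
funnel_1 [([432.0, 137.0], 0.9, [626.7, -388.4, 0.0]), ([262.0, 140.0], 0.81, [648.1, -286.4, 0.0]), ([133.0, 143.0], 0.65, [664.4, -208.5, 0.0])]
```

View pics/w6a.png

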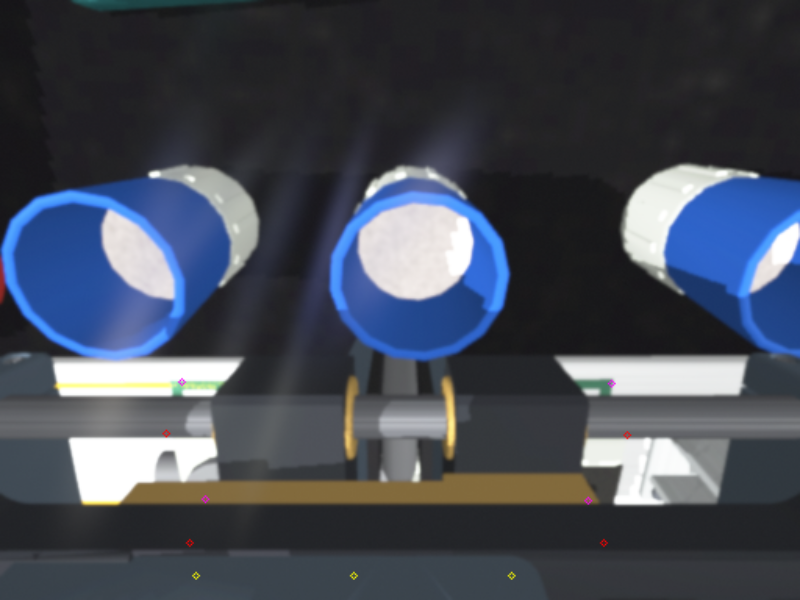

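>>> {"method": "move_arm", "body": {
  "targets": [0, 0, 0, 0, 0, 0, 0, 0, 0, 0, 0, 0, 0, 0, 0, 0, 0, 0, 0, 0, 0, 0, 0, 0, 0, 0, 0, 0, 0, 0, 0, 0, 0, 0, 0, 0, 0, 0, 0, 0, 0, 0, 0, 0, 0, 0, 0, 0, 0, 0, 0, -0.03, 0, 0, 0, 0, 0, 0, -0.07, 0, 0, 0, 0, 0, 0, -0.11, 0, 0, 0, 0, 0, 0, -0.15, 0, 0, 0, 0, 0, 0, -0.19, 0, 0, 0, 0, 0, 0, -0.22, 0, 0, 0, 0, 0, 0, -0.22, 0, 0, 0, 0]
}}

```text
time_s: 8.28
ee_pos: [625.8, -277.5, 259.6]
eef_rot: [[-0.223, -0.969, -0.107], [-0.975, 0.222, 0.023], [0.001, 0.11, -0.994]]
force: [0.6, 0.2, 0.9]
width: 91.5
```

```bash
python3 look.py w7 spigot_1 manifold clamp_hinge clamp_grip funnel_1;  python3 - <<'E'
from h import *
c=cam('wrist');im=cv2.imread('pics/w7.png')
def dot(x,y,z,col):
    p=proj('wrist',[*b2w(x,y),z],c);cv2.circle(im,tuple(int(v) for v in p),2,col,1)
for y in (-93,93):
  for x in (-33,33): dot(x,y,8,(255,0,255))
for x in (-28,28):
  for y in (-88,88): dot(x,y,36.5,(0,0,255))
for y in (-38,14,66): dot(0,y,73.5,(0,255,255))
dot(0,-142+3.5,50.8+70,(255,255,0))
cv2.imwrite('pics/w7a.png',cv2.resize(im,(800,600)))
E
```

```text
[ 624.7 -277.1  256.1] [[-0.2232, -0.9685, -0.1106], [-0.9748, 0.2218, 0.0248], [0.0005, 0.1133, -0.9936]] [-0.2 -0.6 -0.8] 91.37117034114797 8.3333
spigot_1 [([284.0, 210.0], 0.88, [540.2, -298.7, 41.5]), ([244.0, 212.0], 0.82, [549.0, -245.6, 41.5]), ([208.0, 210.0], 0.65, [563.4, -199.0, 41.5])]
manifold [([376.0, 238.0], 0.61, [446.8, -426.7, 8.0]), ([255.0, 204.0], 0.57, [542.8, -258.1, 8.0]), ([450.0, 206.0], 0.49, [476.4, -535.5, 8.0])]
clamp_hinge [([357.0, 213.0], 0.7, [519.7, -390.3, 50.8])]
clamp_grip [([378.0, 238.0], 0.5, [521.5, -392.2, 120.0])]
funnel_1 [([256.0, 129.0], 0.98, [646.4, -284.3, 0.0]), ([332.0, 130.0], 0.62, [623.4, -383.3, 0.0]), ([198.0, 128.0], 0.6, [665.0, -208.0, 0.0])]
```

View pics/w7a.png

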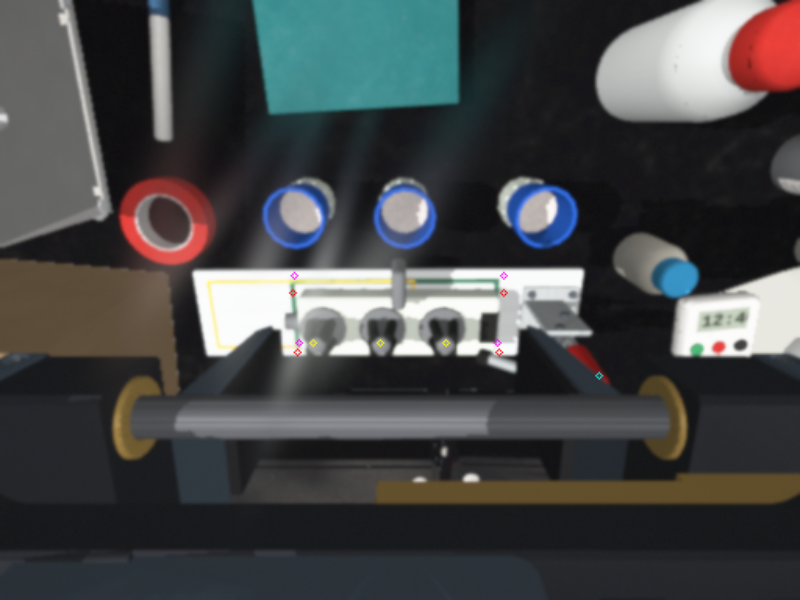

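```bash
python3 - <<'E'
from h import *
print(r.sense()['joint_pos'].round(2))
plan((0,-30),270)
print(w2b(ray('wrist',(416,168),20)).round())
E
```

```text
[-0.49  0.62  1.05 -0.03  1.59  1.31]
move [0.0298, 0.0773, -0.0099] [0.1225, 0.0018, 0.0013]
[  50. -214.]
```

>>> {"method": "move_arm", "body": {
  "squeeze": 20,
  "targets": [0.03, 0.077, -0.01, 0.1225, 0, 0, 1, 0.03, 0.077, -0.01, 0.1225, 0, 0, 1, 0.03, 0.077, -0.01, 0.1225, 0, 0, 1, 0.03, 0.077, -0.01, 0.1225, 0, 0, 1, 0.03, 0.077, -0.01, 0.1225, 0, 0, 1, 0.03, 0.077, -0.01, 0.1225, 0, 0, 1, 0.03, 0.077, -0.01, 0.1225, 0, 0, 1, 0.03, 0.077, -0.01, 0.1225, 0, 0, 1, 0.03, 0.077, -0.01, 0.1225, 0, 0, 1, 0.03, 0.077, -0.01, 0.1225, 0, 0, 1]
}}

```text
time_s: 9.42
ee_pos: [543.4, -288.6, 271.0]
eef_rot: [[-0.223, -0.975, 0.002], [-0.975, 0.223, 0.001], [-0.001, -0.002, -1.0]]
force: [-0.4, -0.5, -0.0]
width: 27.4
```

```bash
python3 look.py w8 spigot_1 manifold clamp_hinge clamp_grip funnel_1 reagent_2;  python3 - <<'E'
from h import *
c=cam('wrist');im=cv2.imread('pics/w8.png')
im=cv2.resize(im,None,fx=3,fy=3,interpolation=2)
def dot(x,y,z,col):
    p=proj('wrist',[*b2w(x,y),z],c);cv2.circle(im,tuple(int(3*v+1) for v in p),3,col,1)
for y in (-93,93):
  for x in (-33,33): dot(x,y,8,(255,0,255))
for y in (-171,182):
  for x in (-43,43): dot(x,y,8,(255,0,255))
for x in (-28,28):
  for y in (-88,88): dot(x,y,36.5,(0,0,255))
for y in (-38,14,66): dot(0,y,73.5,(0,255,255))
dot(0,-142+3.5,50.8+70,(255,255,0))
p=proj('wrist',[*b2w(0,-20),30],c)*3
x=int(p[0])-400;y=int(p[1])-300;x=max(x,0);y=max(y,0)
cv2.imwrite('pics/w8a.png',im[y:y+600,x:x+800])
print(w2b(r.sense()['ee_pos']))
E
```

```text
[ 543.3 -288.6  271.2] [[-0.223, -0.9748, 0.0024], [-0.9748, 0.223, 0.0008], [-0.0013, -0.0022, -1.0]] [-0.4 -0.8  1.5] 23.274332333702944 9.4667
spigot_1 [([224.0, 173.0], 0.71, [549.6, -247.6, 41.5]), ([182.0, 171.0], 0.62, [564.4, -194.3, 41.5])]
manifold [([235.0, 170.0], 0.85, [544.6, -259.0, 8.0]), ([222.0, 171.0], 0.35, [547.7, -241.0, 8.0])]
clamp_hinge [([342.0, 173.0], 0.97, [517.1, -397.9, 50.8])]
clamp_grip [([353.0, 185.0], 0.76, [518.9, -390.9, 120.0])]
funnel_1 [([314.0, 93.0], 0.85, [623.1, -389.0, 0.0]), ([178.0, 91.0], 0.83, [667.0, -208.7, 0.0]), ([238.0, 94.0], 0.74, [645.6, -287.3, 0.0])]
reagent_2 [([385.0, 124.0], 0.59, [563.1, -467.9, 30.0])]
[  0.98955789 -30.33471477]
```

View pics/w8a.png

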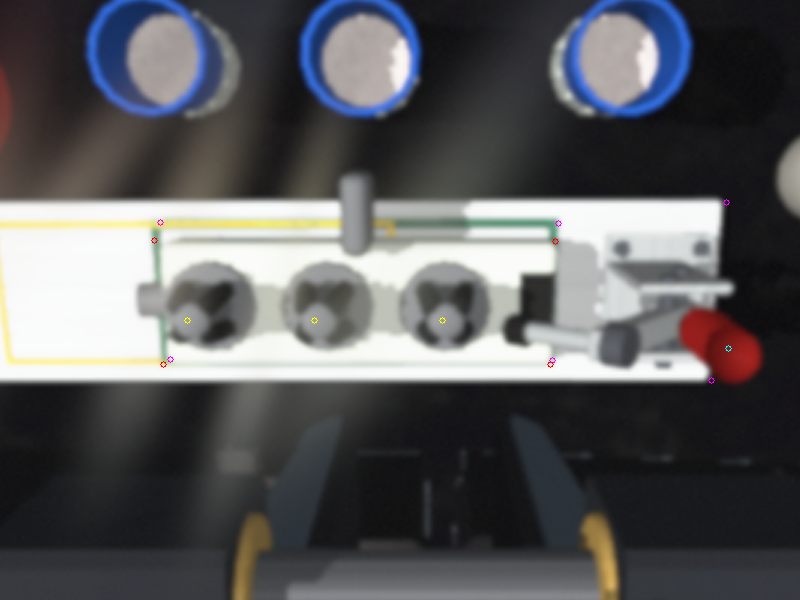

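```bash
sed -i 's/O=np.array(\[548.9,-259.\])/O=np.array([549.2,-257.5])/' h.py; python3 - <<'E'
from h import *
s=r.sense();b=w2b(s['ee_pos']);z0=s['ee_pos'][2];print(b,z0,s['width'])
for q in [-.1,0,.15,.3,.45,.6,.75,.9,1.0,1.1,1.2,1.27,1.32,1.36,1.39]:
    a=q-.05; S=72
    y=-142-S*np.sin(a)+9*np.cos(a)+13.5; z=50.8+S*np.cos(a)+9*np.sin(a)+14
    print(q,round(y,1),round(z,1),'rel',round((b[1]-y)/1000,4),round((b[0])/1000,4),round((z0-z)/1000,4))
E
```

```text
[  1.03407284 -31.86377279] 271.41921840035934 0.7734443369502816
-0.1 -108.8 134.6 rel 0.077 0.001 0.1368
0 -115.9 136.3 rel 0.084 0.001 0.1352
0.15 -126.7 137.3 rel 0.0949 0.001 0.1341
0.3 -137.6 136.8 rel 0.1057 0.001 0.1346
0.45 -148.2 134.6 rel 0.1164 0.001 0.1368
0.6 -158.5 130.9 rel 0.1266 0.001 0.1405
0.75 -168.0 125.7 rel 0.1361 0.001 0.1458
0.9 -176.7 119.1 rel 0.1448 0.001 0.1523
1.0 -181.8 114.0 rel 0.15 0.001 0.1574
1.1 -186.5 108.4 rel 0.1546 0.001 0.163
1.2 -190.5 102.4 rel 0.1587 0.001 0.169
1.27 -193.0 98.0 rel 0.1612 0.001 0.1734
1.32 -194.6 94.7 rel 0.1627 0.001 0.1767
1.36 -195.7 92.1 rel 0.1639 0.001 0.1794
1.39 -196.5 90.0 rel 0.1647 0.001 0.1814
```

```bash
python3 - <<'E'
from h import *
c=cam('wrist');p=proj('wrist',[*(np.array([548.9,-259.])+RB@np.array([0,-20])),30],c)*3
x0=max(int(p[0])-400,0);y0=max(int(p[1])-300,0);print(x0,y0)
for n,uv in dict(foot=(512,331),shaft=(540,333),nutL=(600,345),nutR=(635,345),sleeveR=(760,355),sleeveL=(690,330)).items():
    P=[ray('wrist',((uv[0]+x0)/3,(uv[1]+y0)/3),z,c) for z in (0,100)]
    B=[np.r_[w2b(q),q[2]] for q in P]; t=-B[0][0]/(B[1][0]-B[0][0]); print(n,(B[0]+t*(B[1]-B[0])).round(1))
E
```

```text
342 209
foot [  0.  -66.1  94.1]
shaft [  0.  -76.4  97.5]
nutL [ -0.  -95.5 117.1]
nutR [   0.  -108.1  117. ]
sleeveR [   0.  -147.8  131.5]
sleeveL [   0.  -135.2   91.6]
```

```bash
python3 - <<'E'
from h import *
s=r.sense();b=w2b(s['ee_pos']);z0=s['ee_pos'][2];o=[]
for q in [-.15,0,.15,.3,.45,.6,.75,.9,1.0,1.1,1.2,1.27,1.32,1.36,1.39]:
    a=q-.05; S=83
    y=-142-S*np.sin(a)+9*np.cos(a)+13.5; z=50.8+S*np.cos(a)+9*np.sin(a)+14
    print(q,round(y,1),round(z,1),'rel',round((b[1]-y)/1000,4),round((b[0])/1000,4),round((z0-z)/1000,4))
E
```

```text
-0.15 -103.2 144.4 rel 0.0713 0.001 0.1271
0 -115.4 147.2 rel 0.0835 0.001 0.1242
0.15 -127.8 148.3 rel 0.096 0.001 0.1231
0.3 -140.3 147.4 rel 0.1085 0.001 0.124
0.45 -152.5 144.8 rel 0.1207 0.001 0.1267
0.6 -164.2 140.3 rel 0.1323 0.001 0.1312
0.75 -175.1 134.1 rel 0.1432 0.001 0.1373
0.9 -184.9 126.3 rel 0.1531 0.001 0.1451
1.0 -190.8 120.4 rel 0.1589 0.001 0.151
1.1 -196.0 113.9 rel 0.1642 0.001 0.1575
1.2 -200.6 106.9 rel 0.1687 0.001 0.1645
1.27 -203.4 101.8 rel 0.1715 0.001 0.1696
1.32 -205.1 98.0 rel 0.1732 0.001 0.1734
1.36 -206.4 94.9 rel 0.1745 0.001 0.1765
1.39 -207.2 92.5 rel 0.1754 0.001 0.1789
```

Move over the standoff (closed fingers), then push along the arc to about 0.9 rad.

>>> {"method": "move_arm", "body": {
  "targets": [0.035, 0, 0, 0, 0, 0, 1, 0.07, 0.001, 0.03, 0, 0, 0, 1, 0.072, 0.001, 0.07, 0, 0, 0, 1, 0.072, 0.001, 0.105, 0, 0, 0, 1, 0.072, 0.001, 0.124, 0, 0, 0, 1, 0.072, 0.001, 0.124, 0, 0, 0, 1, 0.0835, 0.001, 0.124, 0, 0, 0, 1, 0.096, 0.001, 0.123, 0, 0, 0, 1, 0.1085, 0.001, 0.124, 0, 0, 0, 1, 0.1205, 0.001, 0.1265, 0, 0, 0, 1, 0.132, 0.001, 0.131, 0, 0, 0, 1, 0.143, 0.001, 0.137, 0, 0, 0, 1, 0.153, 0.001, 0.145, 0, 0, 0, 1, 0.153, 0.001, 0.145, 0, 0, 0, 1]
}}

```text
time_s: 10.93
ee_pos: [507.0, -439.2, 124.1]
eef_rot: [[-0.225, -0.974, 0.001], [-0.974, 0.225, 0.002], [-0.002, -0.001, -1.0]]
force: [-0.1, -0.5, -0.0]
width: 0.2
```

```bash
python3 look.py w9 clamp_grip; python3 - <<'E'
from h import *
t=get_image('top');a=get_image('scene')
cv2.imwrite('pics/s9.png',np.hstack([cv2.resize(a[130:270,170:330],(400,350),interpolation=2),cv2.resize(cv2.imread('pics/w9.png')[60:260,200:430],(400,350),interpolation=2)]))
print(w2b(r.sense()['ee_pos']))
E
```

```text
[ 507.3 -438.1  124.7] [[-0.2246, -0.9745, 0.0011], [-0.9745, 0.2246, 0.0021], [-0.0023, -0.0006, -1.0]] [ 0.3  0.3 -0.5] 1.0174444669478193 10.9833
clamp_grip [([264.0, 223.0], 0.75, [517.0, -446.4, 120.0])]
[   0.4911625  -184.24755117]
```

View pics/s9.png

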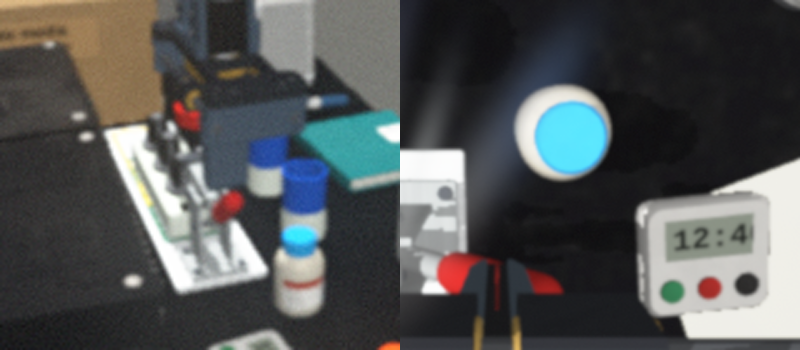

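>>> {"method": "move_arm", "body": {
  "targets": [0.006, 0, 0.006, 0, 0, 0, 1, 0.011, 0, 0.0125, 0, 0, 0, 1, 0.0155, 0, 0.0195, 0, 0, 0, 1, 0.0185, 0, 0.0245, 0, 0, 0, 1, 0.02, 0, 0.0285, 0, 0, 0, 1, 0.0215, 0, 0.0315, 0, 0, 0, 1, 0.0215, 0, 0.034, 0, 0, 0, 1, 0.0215, 0, 0.036, 0, 0, 0, 1, 0.0215, 0, 0.036, 0, 0, 0, 1]
}}

```text
time_s: 11.88
ee_pos: [503.6, -458.9, 92.1]
eef_rot: [[-0.223, -0.975, 0.003], [-0.975, 0.223, -0.001], [-0.0, -0.003, -1.0]]
force: [-7.4, 5.7, 28.5]
width: 0.4
```

```bash
python3 - <<'E'
from h import *
s=r.sense();print(w2b(s['ee_pos']),s['ee_pos'][2],s['force'])
E
```

```text
[   0.78679259 -206.51742291] 92.10243547550832 [-7.41521472  5.70077134 28.49444536]
```

>>> {"method": "move_arm", "body": {
  "targets": [0, 0, -0.03, 0, 0, 0, 1, 0, 0, -0.07, 0, 0, 0, 1, -0.02, 0, -0.11, 0, 0, 0, 0.5, -0.06, 0, -0.15, 0, 0, 0, 0, -0.1, 0, -0.18, 0, 0, 0, 0, -0.13, 0, -0.18, 0, 0, 0, 0, -0.15, 0, -0.18, 0, 0, 0, 0, -0.15, 0, -0.18, 0, 0, 0, 0, -0.15, 0, -0.18, 0, 0, 0, 0, -0.15, 0, -0.18, 0, 0, 0, 0]
}}

```text
time_s: 12.72
ee_pos: [536.5, -312.6, 270.2]
eef_rot: [[-0.223, -0.975, 0.003], [-0.975, 0.223, 0.0], [-0.001, -0.002, -1.0]]
force: [-0.2, 0.0, 0.2]
width: 51.1
```

```bash
python3 look.py w10 spigot_1 clamp_grip funnel_1;  python3 - <<'E'
from h import *
c=cam('wrist');im=cv2.imread('pics/w10.png')
im=cv2.resize(im,None,fx=2.5,fy=2.5,interpolation=2)
def dot(x,y,z,col):
    p=proj('wrist',[*b2w(x,y),z],c);cv2.circle(im,tuple(int(2.5*v+1) for v in p),3,col,1)
for y in (-93,93):
  for x in (-33,33): dot(x,y,8,(255,0,255))
for y in (-38,14,66): dot(0,y,73.5,(0,255,255));dot(0,y,41.5,(0,0,255))
p=proj('wrist',[*b2w(30,-40),30],c)*2.5
x=int(p[0])-400;y=int(p[1])-300;x=max(x,0);y=max(y,0);print(x,y)
cv2.imwrite('pics/w10a.png',im[y:y+600,x:x+800])
print(w2b(r.sense()['ee_pos']))
E
```

```text
[ 536.3 -313.1  270. ] [[-0.2237, -0.9746, 0.0022], [-0.9747, 0.2237, 0.0007], [-0.0011, -0.0019, -1.0]] [-0.5 -0.6 -0. ] 55.20233414412811 12.7667
spigot_1 [([244.0, 168.0], 0.75, [542.6, -300.1, 41.5]), ([207.0, 171.0], 0.6, [549.8, -251.2, 41.5])]
clamp_grip [([381.0, 174.0], 0.7, [517.6, -445.2, 120.0])]
funnel_1 [([220.0, 94.0], 0.83, [643.8, -288.7, 0.0]), ([297.0, 91.0], 0.58, [623.5, -392.0, 0.0]), ([162.0, 92.0], 0.58, [662.8, -211.4, 0.0])]
205 66
[ -0.09028273 -57.35384709]
```

View pics/w10a.png

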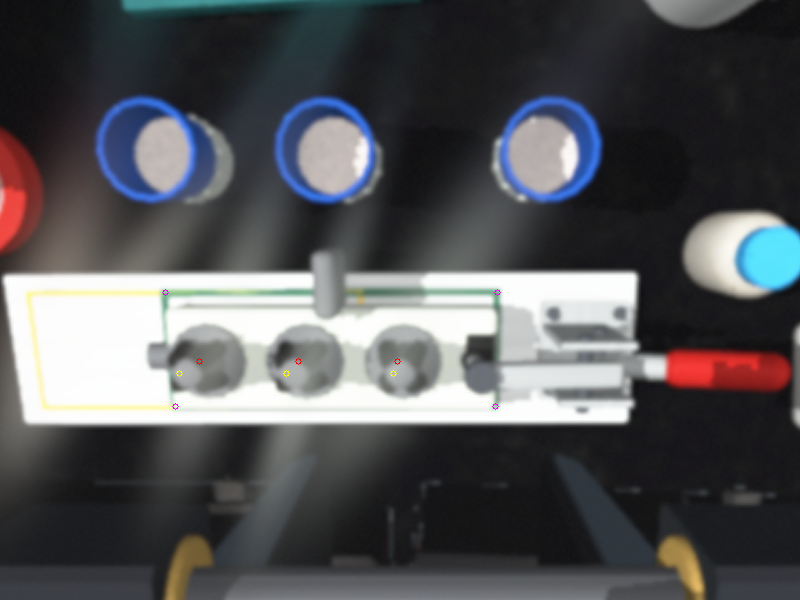

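```bash
cat > meas.py <<'E'
from h import *
import sys
from scipy.optimize import least_squares
im=get_image('wrist');c=cam('wrist');s=r.sense()
cv2.imwrite('pics/m_%d.png'%int(s['time_s']*100),im)
print(w2b(s['ee_pos']).round(1),s['ee_pos'][2].round(1),s['width'].round(1))
g=cv2.GaussianBlur(im,(3,3),0).astype(float).mean(2)
def bl(p): 
    return cv2.remap(g.astype(np.float32),np.float32([[p[0]]]),np.float32([[p[1]]]),1)[0,0]
for y in (-41,11,63):
    pts=[];cx=np.array([0.,y])
    for it in range(3):
        pts=[]
        for a in np.linspace(-0.35*np.pi,0.35*np.pi,31):
            d=np.array([np.cos(a),np.sin(a)]);rr=np.arange(14,27,.5)
            v=np.array([bl(proj('wrist',[*b2w(*(cx+k*d)),41.5],c)) for k in rr])
            G=v[4:]-v[:-4];i=np.argmax(G)
            if G[i]>25: pts.append(cx+rr[i+2]*d)
        P=np.array(pts)
        f=least_squares(lambda q:np.hypot(*(P-q).T)-20.5,cx,loss='soft_l1');cx=f.x
    print('spigot',y,cx.round(1),len(P),round(float(np.median(abs(f.fun))),2))
h=cv2.cvtColor(im,cv2.COLOR_BGR2HSV);m=cv2.inRange(h,(105,120,60),(130,255,255));m[260:]=0
for q in cv2.findContours(m,cv2.RETR_EXTERNAL,2)[0]:
    if cv2.contourArea(q)<300: continue
    hull=cv2.convexHull(q)[:,0]; B=np.array([w2b(ray('wrist',p,72,c)) for p in hull]);
    f=least_squares(lambda v:np.hypot(*(B-v).T)-22.5,B.mean(0),loss='soft_l1',f_scale=1.);print('rim',f.x.round(1),'res',round(float(np.median(abs(f.fun))),1),cv2.boundingRect(q))
E
python3 - <<'E'
from h import *
plan((-25,0),210)
E
```

```text
move [-0.0573, 0.025, 0.0599] [-0.0019, 0.0014, 0.0]
```

>>> {"method": "move_arm", "body": {
  "targets": [-0.03, 0.012, 0.03, 0, 0, 0, 0, -0.057, 0.025, 0.06, 0, 0, 0, 0, -0.057, 0.025, 0.06, 0, 0, 0, 0, -0.057, 0.025, 0.06, 0, 0, 0, 0, -0.057, 0.025, 0.06, 0, 0, 0, 0, -0.057, 0.025, 0.06, 0, 0, 0, 0]
}}

```text
time_s: 13.42
ee_pos: [526.0, -252.7, 211.3]
eef_rot: [[-0.224, -0.975, 0.004], [-0.975, 0.224, -0.001], [-0.0, -0.004, -1.0]]
force: [0.8, -0.1, -0.2]
width: 91.1
```

```bash
python3 meas.py
```

```text
Traceback (most recent call last):
  File "meas.py", line 6, in <module>
    print(w2b(s['ee_pos']).round(1),s['ee_pos'][2].round(1),s['width'].round(1))
                                                            ^^^^^^^^^^^^^^^^
AttributeError: 'float' object has no attribute 'round'
```

```bash
sed -i "s/,s\['width'\].round(1))/,s['width'])/" meas.py; python3 meas.py; ls pics | grep m_; python3 - <<'E'
from h import *
import glob
im=cv2.imread(sorted(glob.glob('pics/m_*'))[-1]);c=cam('wrist')
im=cv2.resize(im,None,fx=2.5,fy=2.5,interpolation=2)
def ring(x,y,z,R,col):
    for a in np.linspace(0,6.28,40):
        p=proj('wrist',[*b2w(x+R*np.cos(a),y+R*np.sin(a)),z],c);cv2.circle(im,tuple(int(2.5*v+1) for v in p),1,col,-1)
for y in (-41,11,63): ring(0,y,41.5,20.5,(0,0,255)); ring(0,y,73.5,10,(0,255,255))
p=proj('wrist',[*b2w(40,0),40],c)*2.5
x=max(int(p[0])-400,0);y=max(int(p[1])-300,0)
cv2.imwrite('pics/m1.png',im[y:y+600,x:x+800])
E
```

```text
[-23.9  -0.4] 211.3 91.54510884164463
spigot -41 [ -0.6 -40.5] 31 0.14
spigot 11 [-0.4 10.8] 31 0.13
spigot 63 [-0.5 62. ] 31 0.04
rim [ 102.6 -108.5] res 1.5 (341, 26, 58, 55)
rim [102.5  -6.8] res 0.7 (237, 26, 51, 56)
rim [102.7  73.8] res 0.6 (149, 26, 53, 54)
m_1346.png
m_1351.png
```

View pics/m1.png

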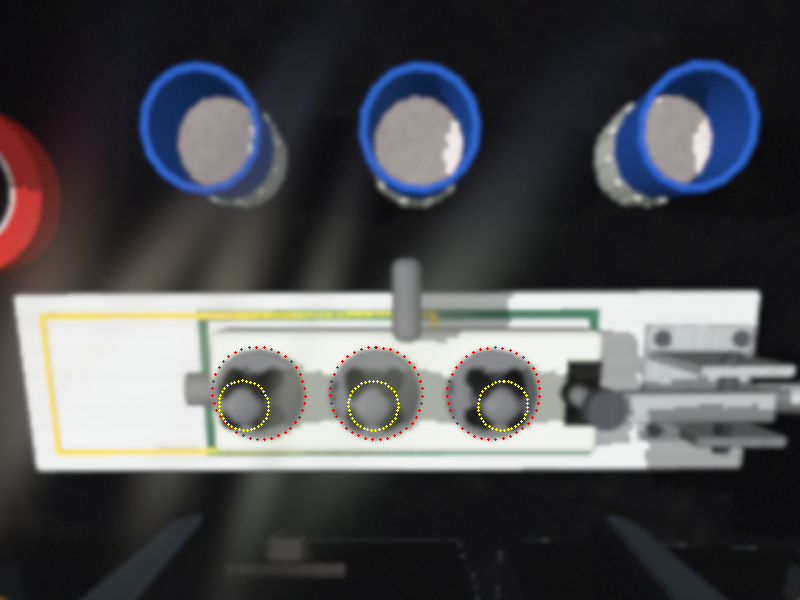

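```bash
python3 - <<'E'
from h import *
c=cam('wrist')
p=proj('wrist',[*b2w(40,0),40],c)*2.5
x0=max(int(p[0])-400,0);y0=max(int(p[1])-300,0)
for u,v in [(410,542),(600,545),(780,547)]:
  for z in (60,100,115): print(z,w2b(ray('wrist',((u+x0)/2.5,(v+y0)/2.5),z,c)).round(1))
# w10 picture: pose of that moment
K=c[0];T=np.eye(4);T[:3,:3]=[[-0.2237,-0.9746,0.0022],[-0.9747,0.2237,0.0007],[-0.0011,-0.0019,-1.0]];T[:3,3]=[536.3,-313.1,270.0]
c2=(K,np.linalg.inv(T@camera_params('wrist')['mount']))
for u,v in [(470,484),(630,485)]:
  for z in (60,100,115): print('w10',z,w2b(ray('wrist',((u+205)/2.5,(v+66)/2.5),z,c2)).round(1))
im=cv2.imread('pics/m_1351.png');m=np.clip(im[215:300,100:450].astype(float)*4,0,255).astype(np.uint8)
a=get_image('scene');cs=cam('scene');a2=np.clip(a.astype(float)*2,0,255).astype(np.uint8)
a2=cv2.resize(a2[150:290,150:310],None,fx=3.5,fy=3.5,interpolation=2)
for x,col in [(-43,(0,0,255)),(-60,(0,255,0)),(-75,(255,255,0))]:
  for y in range(-170,180,10):
    q=(proj('scene',[*b2w(x,y),8 if x==-43 else 115],cs)-[150,150])*3.5;cv2.circle(a2,tuple(int(t) for t in q),1,col,-1)
out=np.zeros((600,800,3),np.uint8);out[:490,:560]=a2;out[495:595,:412]=cv2.resize(m,(412,100))
cv2.imwrite('pics/e1.png',out)
E
```

```text
60 [-63.1  -4.4]
100 [-48.7  -4. ]
115 [-43.2  -3.8]
60 [-64.4 -88.2]
100 [-49.8 -76.9]
115 [-44.3 -72.7]
60 [ -65.2 -167.7]
100 [ -50.5 -146.1]
115 [ -45. -138.]
w10 60 [-62.2 -76.8]
w10 100 [-47.5 -74.7]
w10 115 [-42.  -73.9]
w10 60 [ -62.6 -160.8]
w10 100 [ -47.8 -149.6]
w10 115 [ -42.3 -145.4]
```

View pics/e1.png

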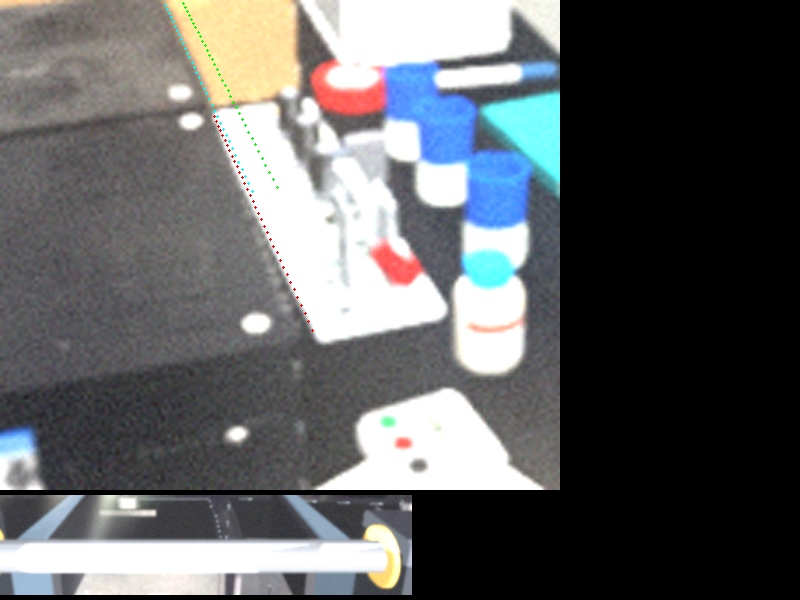

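```bash
python3 - <<'E'
from h import *
plan((102.6,73.8),130); plan((102.6,73.8),50)
E
```

```text
move [-0.074, -0.1264, 0.0817] [-0.004, 0.0006, 0.0004]
move [-0.0739, -0.1261, 0.1617] [-0.004, 0.0006, 0.0004]
```

>>> {"method": "move_arm", "body": {
  "targets": [-0.018, -0.03, 0.01, 0, 0, 0, 0.3, -0.036, -0.06, 0.02, 0, 0, 0, 0.3, -0.055, -0.095, 0.03, 0, 0, 0, 0.3, -0.074, -0.126, 0.045, 0, 0, 0, 0.3, -0.074, -0.126, 0.08, 0, 0, 0, 0.3, -0.074, -0.126, 0.08, 0, 0, 0, 0.3, -0.074, -0.126, 0.08, 0, 0, 0, 0.3]
}}

```text
time_s: 14.15
ee_pos: [663.9, -207.1, 129.6]
eef_rot: [[-0.223, -0.975, -0.0], [-0.975, 0.223, 0.002], [-0.002, 0.001, -1.0]]
force: [0.0, 0.3, 1.4]
width: 63.8
```

```bash
python3 meas.py|grep -v spig; python3 - <<'E'
from h import *
get_image('top')
for n,z in [('top',0)]: print([(w2b(ray(n,d['xy'],z)).round(1).tolist(),round(d['confidence'],2)) for d in nets.tip_of('funnel_1',n)])
plan((102.6,73.8),50)
E
```

```text
[101.2  74.4] 131.5 63.55857581444531
rim [105.1  -6.6] res 2.7 (326, 175, 68, 64)
rim [103.6  72.9] res 1.3 (227, 174, 61, 65)
rim [110.6 -90.6] res 1.7 (441, 173, 71, 60)
[([97.2, -112.1], 0.86), ([98.6, 82.5], 0.7), ([93.1, -15.3], 0.55), ([8.2, 12.5], 0.51)]
move [0.0003, -0.0003, 0.083] [-0.0051, 0.0007, 0.0004]
```

>>> {"method": "move_arm", "body": {
  "squeeze": 25,
  "targets": [0, -0.001, 0.03, 0, 0, 0, 0.3, 0, -0.001, 0.06, 0, 0, 0, 0.3, 0, -0.001, 0.08, 0, 0, 0, 0.3, 0, -0.001, 0.08, 0, 0, 0, 0.3, 0, -0.001, 0.08, 0, 0, 0, 1, 0, -0.001, 0.08, 0, 0, 0, 1, 0, -0.001, 0.08, 0, 0, 0, 1, 0, -0.001, 0.08, 0, 0, 0, 1, 0, -0.001, 0.08, 0, 0, 0, 1, 0, -0.001, 0.08, 0, 0, 0, 1, 0, -0.001, 0.08, 0, 0, 0, 1]
}}

```text
time_s: 15.22
ee_pos: [667.1, -208.2, 53.2]
eef_rot: [[-0.223, -0.975, 0.006], [-0.975, 0.223, -0.001], [-0.0, -0.006, -1.0]]
force: [-1.4, -2.3, 9.1]
width: 44.4
```

```bash
python3 - <<'E'
from h import *
s=r.sense();print(w2b(s['ee_pos']),s['ee_pos'][2],s['width'],s['force'],s['joint_pos'].round(2))
E
```

```text
[103.83556787  74.51050467] 53.18864422572198 44.434238291174395 [-1.35902489 -2.28552085  9.1052201 ] [-0.39  0.77  1.31  0.    1.05  1.41]
```

>>> {"method": "move_arm", "body": {
  "targets": [0, 0, -0.03, 0, 0, 0, 1, 0, 0, -0.06, 0, 0, 0, 1, 0, 0, -0.09, 0, 0, 0, 1, 0, 0, -0.12, 0, 0, -0.1, 1, 0, 0, -0.12, 0, 0, -0.22, 1, 0, 0, -0.12, 0, 0, -0.34, 1, 0, 0, -0.12, 0, 0, -0.46, 1, 0, 0, -0.12, 0, 0, -0.58, 1, 0, 0, -0.12, 0, 0, -0.7, 1, 0, 0, -0.12, 0, 0, -0.82, 1, 0, 0, -0.12, 0, 0, -0.94, 1, 0, 0, -0.12, 0, 0, -1.06, 1, 0, 0, -0.12, 0, 0, -1.18, 1, 0, 0, -0.12, 0, 0, -1.3, 1, 0, 0, -0.12, 0, 0, -1.42, 1, 0, 0, -0.12, 0, 0, -1.54, 1, 0, 0, -0.12, 0, 0, -1.57, 1, 0, 0, -0.12, 0, 0, -1.57, 1, 0, 0, -0.12, 0, 0, -1.57, 1]
}}

```text
time_s: 16.8
ee_pos: [665.7, -207.6, 171.7]
eef_rot: [[0.974, -0.226, 0.004], [-0.226, -0.974, 0.0], [0.004, -0.001, -1.0]]
force: [-0.6, -0.4, 0.8]
width: 44.5
```

```bash
python3 - <<'E'
from h import *
s=r.sense();print(w2b(s['ee_pos']),s['ee_pos'][2],s['width'],s['force'],s['joint_pos'].round(2))
plan((-.5,63.5),150,np.pi/2)
E
```

```text
[102.3344552   74.84092321] 171.74931858855322 44.517237896703925 [-0.59906328 -0.36908984  0.77876308] [-0.39  0.65  1.22  0.    1.28 -0.16]
move [-0.1029, 0.0115, 0.0214] [-0.0011, -0.0036, -0.0013]
```

>>> {"method": "move_arm", "body": {
  "targets": [-0.035, 0.004, 0, 0, 0, 0, 1, -0.07, 0.008, 0, 0, 0, 0, 1, -0.103, 0.0115, 0, 0, -0.0036, 0, 1, -0.103, 0.0115, 0.02, 0, -0.0036, 0, 1, -0.103, 0.0115, 0.03, 0, -0.0036, 0, 1, -0.103, 0.0115, 0.03, 0, -0.0036, 0, 1, -0.103, 0.0115, 0.03, 0, -0.0036, 0, 1]
}}

```text
time_s: 17.38
ee_pos: [563.4, -195.7, 140.4]
eef_rot: [[0.974, -0.225, -0.001], [-0.225, -0.974, 0.002], [-0.001, -0.001, -1.0]]
force: [0.5, 0.7, -0.1]
width: 44.3
```

```bash
python3 - <<'E'
from h import *
s=r.sense();print(w2b(s['ee_pos']),s['ee_pos'][2],s['width'],s['force'])
im=get_image('wrist');cv2.imwrite('pics/f1.png',im);a=get_image('scene');t=get_image('top');cv2.imwrite('pics/f1s.png',a);cv2.imwrite('pics/f1t.png',t)
for n in('scene','top'): print(n,[(w2b(ray(n,d['xy'],s['ee_pos'][2]-52)).round(1).tolist(),round(d['confidence'],2)) for d in nets.tip_of('funnel_1',n)])
E
```

```text
[-5.26426761e-02  6.33877077e+01] 140.40179535733716 44.29677699157442 [ 0.46302028  0.6666703  -0.14328026]
scene [([60.6, -135.5], 0.91), ([-1.5, 64.3], 0.9), ([48.5, -256.1], 0.67), ([-19.8, -44.6], 0.39)]
top [([78.5, -25.5], 0.72), ([79.3, -106.1], 0.67), ([-6.9, 63.6], 0.61)]
```

>>> {"method": "move_arm", "body": {
  "targets": [0, 0, 0.01, 0, 0, 0, 1, 0, 0, 0.018, 0, 0, 0, 1, 0, 0, 0.024, 0, 0, 0, 1, 0, 0, 0.029, 0, 0, 0, 1, 0, 0, 0.033, 0, 0, 0, 1, 0, 0, 0.033, 0, 0, 0, 1]
}}

```text
time_s: 18.13
ee_pos: [562.2, -195.2, 106.4]
eef_rot: [[0.975, -0.224, -0.002], [-0.224, -0.975, 0.002], [-0.003, -0.002, -1.0]]
force: [0.4, 2.9, -3.3]
width: 44.0
```

```bash
python3 - <<'E'
from h import *
s=r.sense();print(w2b(s['ee_pos']),s['ee_pos'][2],s['width'],s['force'],s['ft_torque'])
E
```

```text
[-1.28167527 63.66326319] 106.41282494896079 44.040997721489596 [ 0.36518219  2.89773285 -3.28324826] [ 0.46509178 -0.30868401  0.01174553]
```

>>> {"method": "move_arm", "body": {
  "squeeze": 40,
  "targets": [0, 0, 0.003, 0, 0, 0, 1, 0, 0, 0.006, 0, 0, 0, 1, 0, 0, 0.009, 0, 0, 0, 1, 0, 0, 0.011, 0, 0, 0, 1, 0, 0, 0.013, 0, 0, 0, 1, 0, 0, 0.013, 0, 0, 0, 1]
}}

```text
time_s: 18.63
ee_pos: [563.0, -195.1, 95.0]
eef_rot: [[0.975, -0.224, 0.0], [-0.224, -0.975, 0.002], [-0.0, -0.002, -1.0]]
force: [0.3, 7.4, 7.6]
width: 43.3
```

```bash
python3 - <<'E'
from h import *
s=r.sense();print(w2b(s['ee_pos']),s['ee_pos'][2],s['width'],s['force'],s['ft_torque'])
E
```

```text
[-0.59094087 63.87999655] 94.97569082324729 43.30609475703176 [0.27278258 7.38791021 7.62002019] [ 1.41360507 -0.22053067  0.01146361]
```

>>> {"method": "move_arm", "body": {
  "targets": [0, -0.001, 0.002, 0, 0, 0, 1, 0, -0.001, 0.004, 0, 0, 0, 1, 0, -0.001, 0.006, 0, 0, 0, 1, 0, -0.001, 0.006, 0, 0, 0, 1]
}}

```text
time_s: 18.97
ee_pos: [563.9, -194.8, 91.4]
eef_rot: [[0.975, -0.224, 0.003], [-0.224, -0.975, -0.0], [0.003, -0.0, -1.0]]
force: [-8.7, 7.6, 43.9]
width: 44.3
```

```bash
python3 - <<'E'
from h import *
s=r.sense();print(w2b(s['ee_pos']),s['ee_pos'][2],s['width'],s['force'],s['ft_torque'])
E
```

```text
[ 0.29567826 64.37396232] 91.44394613384145 44.266057335299735 [-8.67024548  7.58239785 43.92776535] [1.15837767 1.46081196 0.13285936]
```

>>> {"method": "move_arm", "body": {
  "squeeze": 25,
  "targets": [0, 0, -0.002, 0, 0, 0, 0.4, 0, 0, -0.002, 0, 0, 0, 0.4, 0, 0, -0.002, 0, 0, 0, 0.4, 0, 0, -0.002, 0, 0, 0, 0.4, 0, 0, -0.03, 0, 0, 0, 0.35, 0, 0, -0.07, 0, 0, 0, 0.3, 0, 0, -0.11, 0, 0, 0, 0.3, 0, 0, -0.12, 0, 0, 0.12, 0.3, 0, 0, -0.12, 0, 0, 0.36, 0.3, 0, 0, -0.12, 0, 0, 0.6, 0.3, 0, 0, -0.12, 0, 0, 0.84, 0.3, 0, 0, -0.12, 0, 0, 1.08, 0.3, 0, 0, -0.12, 0, 0, 1.32, 0.3, 0, 0, -0.12, 0, 0, 1.57, 0.3, 0, 0, -0.12, 0, 0, 1.57, 0.3, 0, 0, -0.12, 0, 0, 1.57, 0.3, 0, 0, -0.12, 0, 0, 1.57, 0.3, 0, 0, -0.12, 0, 0, 1.57, 0.3, 0, 0, -0.12, 0, 0, 1.57, 0.3, 0, 0, -0.12, 0, 0, 1.57, 0.3]
}}

```text
time_s: 20.63
ee_pos: [562.8, -194.7, 208.1]
eef_rot: [[-0.23, -0.973, -0.001], [-0.973, 0.23, 0.002], [-0.001, 0.002, -1.0]]
force: [0.5, -0.3, 1.1]
width: 64.1
```

```bash
python3 - <<'E'
from h import *
s=r.sense();print(w2b(s['ee_pos']),s['ee_pos'][2],s['width'],s['eef_rot'].round(3).tolist())
plan((-25,10),210)
E
```

```text
[-0.83131946 64.21372224] 208.11366422408722 64.09204135303351 [[-0.23, -0.973, -0.001], [-0.973, 0.23, 0.002], [-0.001, 0.002, -1.0]]
move [0.0544, 0.0238, -0.0019] [0.0017, 0.0012, -0.006]
```

>>> {"method": "move_arm", "body": {
  "targets": [0.03, 0.012, 0, 0, 0, 0, 0.3, 0.054, 0.024, 0, 0, 0, -0.006, 0.3, 0.054, 0.024, 0, 0, 0, -0.006, 0.3, 0.054, 0.024, 0, 0, 0, -0.006, 0.3, 0.054, 0.024, 0, 0, 0, -0.006, 0.3]
}}

```text
time_s: 21.05
ee_pos: [527.5, -241.9, 208.3]
eef_rot: [[-0.218, -0.976, -0.001], [-0.976, 0.218, 0.002], [-0.001, 0.001, -1.0]]
force: [0.0, -0.7, 0.4]
width: 63.9
```

```bash
cat >> meas.py <<'E'
    for z in (109.5,113.5,117.5):
        B=np.array([w2b(ray('wrist',p,z,c)) for p in hull]);f=least_squares(lambda v:np.hypot(*(B-v[:2]).T)-v[2],[*B.mean(0),22],loss='soft_l1',f_scale=1.);print('   z',z,f.x.round(1))
E
python3 meas.py; python3 - <<'E'
from h import *
plan((102.6,-6.8),130)
E
```

```text
[-24.5  10.7] 208.3 63.6760470259263
spigot -41 [ -0.1 -40.2] 31 0.03
spigot 11 [-0.1 11.8] 31 0.03
spigot 63 [ 0.5 62.6] 23 1.05
rim [-10.5  73.2] res 2.1 (169, 144, 52, 52)
   z 109.5 [-0.7 64.  22.3]
   z 113.5 [ 0.1 63.2 22. ]
   z 117.5 [ 0.8 62.3 21.6]
rim [ 102.8 -107. ] res 2.5 (353, 23, 62, 57)
   z 109.5 [ 95.1 -91.   22.5]
   z 113.5 [ 94.4 -89.4  22.1]
   z 117.5 [ 93.7 -87.8  21.7]
rim [103.1  -6.5] res 0.5 (250, 23, 51, 56)
   z 109.5 [96.1 -4.3 20.2]
   z 113.5 [95.4 -4.  19.8]
   z 117.5 [94.6 -3.8 19.5]
move [0.0185, -0.127, 0.0781] [0.0013, 0.0014, 0.0073]
```

>>> {"method": "move_arm", "body": {
  "targets": [0.006, -0.04, 0.01, 0, 0, 0, 0.3, 0.012, -0.08, 0.02, 0, 0, 0, 0.3, 0.0185, -0.12, 0.03, 0, 0, 0.007, 0.3, 0.0185, -0.1275, 0.06, 0, 0, 0.007, 0.3, 0.0185, -0.1275, 0.085, 0, 0, 0.007, 0.3, 0.0185, -0.1275, 0.085, 0, 0, 0.007, 0.3]
}}

```text
time_s: 21.6
ee_pos: [646.4, -285.5, 117.5]
eef_rot: [[-0.223, -0.975, -0.008], [-0.975, 0.223, 0.005], [-0.003, 0.009, -1.0]]
force: [-1.0, 1.9, -0.5]
width: 64.2
```

```bash
python3 meas.py|grep rim; python3 - <<'E'
from h import *
s=r.sense();print(w2b(s['ee_pos']),s['ee_pos'][2])
plan((103,-6.5),53)
E
```

```text
rim [ 111.2 -103.8] res 2.9 (355, 177, 78, 52)
rim [103.4  -7.6] res 1.8 (225, 177, 65, 68)
rim [253.8 138.9] res 2.7 (18, 0, 22, 25)
[101.50568635  -5.78902324] 120.52838395407544
move [0.0009, -0.0019, 0.0675] [0.0065, 0.0028, 0.0014]
```

>>> {"method": "move_arm", "body": {
  "squeeze": 25,
  "targets": [0.001, -0.0015, 0.03, 0.003, 0.002, 0, 0.3, 0.001, -0.0015, 0.055, 0.003, 0.002, 0, 0.3, 0.001, -0.0015, 0.068, 0.003, 0.002, 0, 0.3, 0.001, -0.0015, 0.068, 0.003, 0.002, 0, 0.3, 0.001, -0.0015, 0.068, 0.003, 0.002, 0, 1, 0.001, -0.0015, 0.068, 0.003, 0.002, 0, 1, 0.001, -0.0015, 0.068, 0.003, 0.002, 0, 1, 0.001, -0.0015, 0.068, 0.003, 0.002, 0, 1, 0.001, -0.0015, 0.068, 0.003, 0.002, 0, 1, 0.001, -0.0015, 0.068, 0.003, 0.002, 0, 1]
}}

```text
time_s: 22.48
ee_pos: [650.1, -289.1, 57.2]
eef_rot: [[-0.224, -0.974, 0.004], [-0.975, 0.224, -0.002], [0.001, -0.005, -1.0]]
force: [0.4, 2.7, 8.9]
width: 44.6
```

>>> {"method": "move_arm", "body": {
  "targets": [0, 0, -0.03, 0, 0, 0, 1, 0, 0, -0.06, 0, 0, 0, 1, 0, 0, -0.09, 0, 0, 0, 1, 0, 0, -0.12, 0, 0, -0.1, 1, 0, 0, -0.12, 0, 0, -0.22, 1, 0, 0, -0.12, 0, 0, -0.34, 1, 0, 0, -0.12, 0, 0, -0.46, 1, 0, 0, -0.12, 0, 0, -0.58, 1, 0, 0, -0.12, 0, 0, -0.7, 1, 0, 0, -0.12, 0, 0, -0.82, 1, 0, 0, -0.12, 0, 0, -0.94, 1, 0, 0, -0.12, 0, 0, -1.06, 1, 0, 0, -0.12, 0, 0, -1.18, 1, 0, 0, -0.12, 0, 0, -1.3, 1, 0, 0, -0.12, 0, 0, -1.42, 1, 0, 0, -0.12, 0, 0, -1.54, 1, 0, 0, -0.12, 0, 0, -1.57, 1, 0, 0, -0.12, 0, 0, -1.57, 1, 0, 0, -0.12, 0, 0, -1.57, 1]
}}

```text
time_s: 24.07
ee_pos: [648.9, -288.8, 175.9]
eef_rot: [[0.974, -0.227, 0.002], [-0.227, -0.974, -0.002], [0.003, 0.001, -1.0]]
force: [0.9, 0.5, -1.0]
width: 44.1
```

```bash
python3 - <<'E'
from h import *
s=r.sense();print(w2b(s['ee_pos']),s['ee_pos'][2],s['width'],s['force'])
plan((-.3,12),140,np.pi/2)
E
```

```text
[104.19767793  -8.07774096] 175.94750814433016 44.10785850144948 [ 0.91878664  0.4909487  -0.9534136 ]
move [-0.1046, -0.0199, 0.0357] [0.001, -0.0026, -0.0023]
```

>>> {"method": "move_arm", "body": {
  "targets": [-0.035, -0.007, 0, 0, 0, 0, 1, -0.07, -0.014, 0, 0, 0, 0, 1, -0.1046, -0.0213, 0, 0, -0.0026, 0, 1, -0.1046, -0.0213, 0.02, 0, -0.0026, 0, 1, -0.1046, -0.0213, 0.036, 0, -0.0026, 0, 1, -0.1046, -0.0213, 0.036, 0, -0.0026, 0, 1, -0.1046, -0.0213, 0.046, 0, -0.0026, 0, 1, -0.1046, -0.0213, 0.056, 0, -0.0026, 0, 1, -0.1046, -0.0213, 0.062, 0, -0.0026, 0, 1, -0.1046, -0.0213, 0.065, 0, -0.0026, 0, 1, -0.1046, -0.0213, 0.065, 0, -0.0026, 0, 1]
}}

```text
time_s: 24.98
ee_pos: [552.2, -244.4, 109.5]
eef_rot: [[0.974, -0.225, -0.001], [-0.225, -0.974, -0.0], [-0.001, 0.0, -1.0]]
force: [4.0, 1.2, -3.2]
width: 44.1
```

```bash
python3 - <<'E'
from h import *
s=r.sense();print(w2b(s['ee_pos']),s['ee_pos'][2],s['width'],s['force'],s['ft_torque'])
E
```

```text
[-0.03006117 13.39079644] 109.5353996210446 44.11018898984976 [ 3.98450895  1.20984929 -3.15475932] [ 0.31373645 -0.90901905  0.00483631]
```

>>> {"method": "move_arm", "body": {
  "squeeze": 40,
  "targets": [0, 0, 0.003, 0, 0, 0, 1, 0, 0, 0.006, 0, 0, 0, 1, 0, 0, 0.009, 0, 0, 0, 1, 0, 0, 0.011, 0, 0, 0, 1, 0, 0, 0.013, 0, 0, 0, 1, 0, 0, 0.015, 0, 0, 0, 1, 0, 0, 0.016, 0, 0, 0, 1, 0, 0, 0.016, 0, 0, 0, 1]
}}

```text
time_s: 25.65
ee_pos: [552.2, -244.3, 97.0]
eef_rot: [[0.974, -0.225, 0.001], [-0.225, -0.974, -0.001], [0.001, 0.001, -1.0]]
force: [-9.3, 11.1, 44.6]
width: 44.0
```

```bash
python3 - <<'E'
from h import *
s=r.sense();print(w2b(s['ee_pos']),s['ee_pos'][2],s['width'],s['force'],s['ft_torque'])
E
```

```text
[1.47436221e-03 1.35689509e+01] 97.02751910504769 44.048233667630086 [-9.32190976 11.06278306 44.57206646] [ 1.87052215  1.78136482 -0.05571031]
```

>>> {"method": "move_arm", "body": {
  "squeeze": 25,
  "targets": [0, 0, -0.002, 0, 0, 0, 0.4, 0, 0, -0.002, 0, 0, 0, 0.4, 0, 0, -0.002, 0, 0, 0, 0.4, 0, 0, -0.002, 0, 0, 0, 0.4, 0, 0, -0.03, 0, 0, 0, 0.35, 0, 0, -0.07, 0, 0, 0, 0.3, 0, 0, -0.11, 0, 0, 0, 0.3, -0.02, 0, -0.12, 0, 0, 0.12, 0.3, -0.025, 0, -0.12, 0, 0, 0.36, 0.3, -0.025, 0, -0.12, 0, 0, 0.6, 0.3, -0.025, 0, -0.12, 0, 0, 0.84, 0.3, -0.025, 0, -0.12, 0, 0, 1.08, 0.3, -0.025, 0, -0.12, 0, 0, 1.32, 0.3, -0.025, 0, -0.12, 0, 0, 1.57, 0.3, -0.025, 0, -0.12, 0, 0, 1.57, 0.3, -0.025, 0, -0.12, 0, 0, 1.57, 0.3, -0.025, 0, -0.12, 0, 0, 1.57, 0.3, -0.025, 0, -0.12, 0, 0, 1.57, 0.3, -0.025, 0, -0.12, 0, 0, 1.57, 0.3, -0.025, 0, -0.12, 0, 0, 1.57, 0.3]
}}

```text
time_s: 27.32
ee_pos: [527.4, -238.8, 213.8]
eef_rot: [[-0.231, -0.973, -0.001], [-0.973, 0.231, -0.0], [0.001, 0.001, -1.0]]
force: [0.5, 1.0, 0.2]
width: 64.0
```

```bash
python3 meas.py; python3 - <<'E'
from h import *
plan((103,-108),117)
E
```

```text
[-25.4  13.3] 213.8 63.91805069440744
spigot -41 [ -0.8 -40.1] 31 0.03
spigot 11 [-0.4 11.1] 28 0.46
spigot 63 [ 0.2 64.2] 27 1.11
rim [-11.1  71.2] res 1.8 (174, 154, 50, 40)
   z 109.5 [-1.1 63.8 22. ]
   z 113.5 [-0.4 63.  21.7]
   z 117.5 [ 0.4 62.2 21.4]
rim [-7.4 11.3] res 2.9 (233, 145, 49, 50)
   z 109.5 [-1.6 10.6 22.5]
   z 113.5 [-0.8 10.6 22.2]
   z 117.5 [-0.1 10.6 21.8]
rim [ 102.  -107.6] res 2.8 (353, 22, 60, 56)
   z 109.5 [ 94.9 -91.8  22.4]
   z 113.5 [ 94.2 -90.2  22.1]
   z 117.5 [ 93.4 -88.6  21.7]
move [0.1199, -0.1298, 0.0967] [0.0013, -0.0007, -0.0103]
```

>>> {"method": "move_arm", "body": {
  "targets": [0.025, -0.026, 0, 0, 0, 0, 0.3, 0.05, -0.052, 0.01, 0, 0, 0, 0.3, 0.075, -0.08, 0.02, 0, 0, -0.01, 0.3, 0.1, -0.105, 0.03, 0, 0, -0.01, 0.3, 0.12, -0.129, 0.05, 0, 0, -0.01, 0.3, 0.12, -0.129, 0.08, 0, 0, -0.01, 0.3, 0.12, -0.129, 0.095, 0, 0, -0.01, 0.3, 0.12, -0.129, 0.095, 0, 0, -0.01, 0.3, 0.12, -0.129, 0.095, 0, 0, -0.01, 0.3]
}}

```text
time_s: 28.12
ee_pos: [625.8, -384.5, 118.4]
eef_rot: [[-0.213, -0.977, -0.003], [-0.977, 0.213, 0.001], [0.0, 0.003, -1.0]]
force: [0.4, 0.1, 0.9]
width: 63.8
```

```bash
python3 meas.py|grep rim; python3 - <<'E'
from h import *
s=r.sense();print(w2b(s['ee_pos']),s['ee_pos'][2])
plan((102.5,-108),54)
E
```

```text
[ 103.90852897 -106.71754721] 119.90680050822886
move [0.0012, 0.0014, 0.0659] [0.0003, -0.001, 0.0114]Traceback (most recent call last):
  File "meas.py", line 20, in <module>
    f=least_squares(lambda q:np.hypot(*(P-q).T)-20.5,cx,loss='soft_l1');cx=f.x
    return func(*args, **kwargs)
    vector_fun = VectorFunction(
        fun_wrapped,
    ...<6 lines>...
        workers=workers
    )
    self._update_fun()
    ~~~~~~~~~~~~~~~~^^
    self.f = self.fun_wrapped(xp_copy(self.x))
             ~~~~~~~~~~~~~~~~^^^^^^^^^^^^^^^^^
    return np.atleast_1d(self.fun(x))
                         ~~~~~~~~^^^
    return self.f(x, *self.args, **self.kwargs)
           ~~~~~~^^^^^^^^^^^^^^^^^^^^^^^^^^^^^^
  File "meas.py", line 20, in <lambda>
    f=least_squares(lambda q:np.hypot(*(P-q).T)-20.5,cx,loss='soft_l1');cx=f.x
                                        ~^~
ValueError: operands could not be broadcast together with shapes (0,) (2,)
```

```bash
sed -i "s/^for y in (-41,11,63):/for y in ((-41,11,63) if len(sys.argv)<2 else ()):/" meas.py; python3 meas.py rim | grep -v ' z'
```

```text
[ 104.3 -106.8] 120.7 63.857061151158135
rim [ 104.7 -109.3] res 1.8 (227, 180, 63, 67)
```

>>> {"method": "move_arm", "body": {
  "squeeze": 25,
  "targets": [0.0015, 0.0008, 0.03, 0, 0, 0.01, 0.3, 0.0015, 0.0008, 0.055, 0, 0, 0.01, 0.3, 0.0015, 0.0008, 0.066, 0, 0, 0.01, 0.3, 0.0015, 0.0008, 0.066, 0, 0, 0.01, 0.3, 0.0015, 0.0008, 0.066, 0, 0, 0.01, 1, 0.0015, 0.0008, 0.066, 0, 0, 0.01, 1, 0.0015, 0.0008, 0.066, 0, 0, 0.01, 1, 0.0015, 0.0008, 0.066, 0, 0, 0.01, 1, 0.0015, 0.0008, 0.066, 0, 0, 0.01, 1, 0.0015, 0.0008, 0.066, 0, 0, 0.01, 1]
}}

```text
time_s: 29.05
ee_pos: [626.0, -386.8, 55.1]
eef_rot: [[-0.224, -0.975, 0.001], [-0.975, 0.224, -0.002], [0.002, -0.002, -1.0]]
force: [0.0, -0.3, 7.6]
width: 43.9
```

```bash
python3 - <<'E'
from h import *
s=r.sense();print(w2b(s['ee_pos']),s['ee_pos'][2],s['width'],s['force'])
E
```

```text
[ 103.86159245 -108.71210575] 55.05253715968521 43.91184742652491 [ 0.04276304 -0.26849149  7.6391946 ]
```

>>> {"method": "move_arm", "body": {
  "targets": [0, 0, -0.03, 0, 0, 0, 1, 0, 0, -0.06, 0, 0, 0, 1, 0, 0, -0.09, 0, 0, 0, 1, 0, 0, -0.12, 0, 0, -0.1, 1, 0, 0, -0.12, 0, 0, -0.22, 1, 0, 0, -0.12, 0, 0, -0.34, 1, 0, 0, -0.12, 0, 0, -0.46, 1, 0, 0, -0.12, 0, 0, -0.58, 1, 0, 0, -0.12, 0, 0, -0.7, 1, 0, 0, -0.12, 0, 0, -0.82, 1, 0, 0, -0.12, 0, 0, -0.94, 1, 0, 0, -0.12, 0, 0, -1.06, 1, 0, 0, -0.12, 0, 0, -1.18, 1, 0, 0, -0.12, 0, 0, -1.3, 1, 0, 0, -0.12, 0, 0, -1.42, 1, 0, 0, -0.12, 0, 0, -1.54, 1, 0, 0, -0.12, 0, 0, -1.57, 1, 0, 0, -0.12, 0, 0, -1.57, 1, 0, 0, -0.12, 0, 0, -1.57, 1]
}}

```text
time_s: 30.63
ee_pos: [625.3, -386.1, 173.8]
eef_rot: [[0.974, -0.227, -0.0], [-0.227, -0.974, -0.001], [0.0, 0.001, -1.0]]
force: [-0.1, -0.3, 0.6]
width: 43.5
```

```bash
python3 - <<'E'
from h import *
s=r.sense();print(w2b(s['ee_pos']),s['ee_pos'][2],s['width'],s['force'])
plan((-.5,-40),140,np.pi/2)
E
```

```text
[ 103.05946073 -108.18959026] 173.8005250797412 43.520619937349686 [-0.0721832  -0.2843146   0.57414828]
move [-0.1037, -0.068, 0.0337] [0.0011, -0.0, -0.0022]
```

>>> {"method": "move_arm", "body": {
  "targets": [-0.026, -0.017, 0, 0, 0, 0, 1, -0.052, -0.034, 0, 0, 0, 0, 1, -0.078, -0.051, 0, 0, 0, 0, 1, -0.1037, -0.0685, 0, 0, 0, 0, 1, -0.1037, -0.0685, 0, 0, 0, 0, 1, -0.1037, -0.0685, 0.02, 0, 0, 0, 1, -0.1037, -0.0685, 0.036, 0, 0, 0, 1, -0.1037, -0.0685, 0.046, 0, 0, 0, 1, -0.1037, -0.0685, 0.056, 0, 0, 0, 1, -0.1037, -0.0685, 0.062, 0, 0, 0, 1, -0.1037, -0.0685, 0.065, 0, 0, 0, 1, -0.1037, -0.0685, 0.065, 0, 0, 0, 1]
}}

```text
time_s: 31.63
ee_pos: [539.6, -296.0, 107.8]
eef_rot: [[0.974, -0.225, -0.001], [-0.225, -0.974, -0.0], [-0.001, 0.001, -1.0]]
force: [0.6, 1.4, -2.5]
width: 44.0
```

```bash
python3 - <<'E'
from h import *
s=r.sense();print(w2b(s['ee_pos']),s['ee_pos'][2],s['width'],s['force'],s['ft_torque'])
E
```

```text
[ -0.73703992 -39.63475491] 107.82176485089218 43.97248115983397 [ 0.62998723  1.40425386 -2.49550169] [ 0.15533221 -0.22046341 -0.02845867]
```

>>> {"method": "move_arm", "body": {
  "squeeze": 40,
  "targets": [0, 0, 0.003, 0, 0, 0, 1, 0, 0, 0.006, 0, 0, 0, 1, 0, 0, 0.009, 0, 0, 0, 1, 0, 0, 0.011, 0, 0, 0, 1, 0, 0, 0.013, 0, 0, 0, 1, 0, 0, 0.015, 0, 0, 0, 1, 0, 0, 0.0165, 0, 0, 0, 1, 0, 0, 0.0165, 0, 0, 0, 1]
}}

```text
time_s: 32.3
ee_pos: [540.3, -296.3, 94.9]
eef_rot: [[0.974, -0.225, 0.002], [-0.225, -0.974, -0.002], [0.002, 0.002, -1.0]]
force: [-9.1, 9.1, 43.3]
width: 43.7
```

```bash
python3 - <<'E'
from h import *
s=r.sense();print(w2b(s['ee_pos']),s['ee_pos'][2],s['width'],s['force'],s['ft_torque'])
E
```

```text
[ 2.46899568e-02 -3.97657681e+01] 94.93120663002456 43.719439132195724 [-9.12776217  9.12783114 43.28399246] [1.50486292 1.77019007 0.21459151]
```

Seated (43 N). Release, rise, and check.

>>> {"method": "move_arm", "body": {
  "squeeze": 25,
  "targets": [0, 0, -0.002, 0, 0, 0, 0.4, 0, 0, -0.002, 0, 0, 0, 0.4, 0, 0, -0.002, 0, 0, 0, 0.4, 0, 0, -0.002, 0, 0, 0, 0.4, 0, 0, -0.03, 0, 0, 0, 0.35, 0, 0, -0.07, 0, 0, 0, 0.3, 0, 0, -0.11, 0, 0, 0, 0.3, -0.02, 0, -0.15, 0, 0, 0.12, 0.3, -0.025, 0, -0.17, 0, 0, 0.36, 0.3, -0.025, 0, -0.17, 0, 0, 0.6, 0.3, -0.025, 0, -0.17, 0, 0, 0.84, 0.3, -0.025, 0, -0.17, 0, 0, 1.08, 0.3, -0.025, 0, -0.17, 0, 0, 1.32, 0.3, -0.025, 0, -0.17, 0, 0, 1.57, 0.3, -0.025, 0, -0.17, 0, 0, 1.57, 0.3, -0.025, 0, -0.17, 0, 0, 1.57, 0.3, -0.025, 0, -0.17, 0, 0, 1.57, 0.3, -0.025, 0, -0.17, 0, 0, 1.57, 0.3, -0.025, 0, -0.17, 0, 0, 1.57, 0.3, -0.025, 0, -0.17, 0, 0, 1.57, 0.3]
}}

```text
time_s: 33.97
ee_pos: [515.2, -290.2, 261.4]
eef_rot: [[-0.231, -0.973, -0.001], [-0.973, 0.231, -0.0], [0.001, 0.001, -1.0]]
force: [0.4, -0.6, 0.1]
width: 63.9
```

```bash
python3 meas.py rim|grep -v 'rim'; python3 - <<'E'
from h import *
import glob
im=cv2.imread(sorted(glob.glob('pics/m_*'))[-1]);a=get_image('scene')
cv2.imwrite('pics/fin.png',np.hstack([cv2.resize(im[60:280,100:460],(480,293)),cv2.resize(a[150:260,190:310],(320,293),interpolation=2)]))
for t,z in [('clamp_grip',69)]: print([(w2b(ray('wrist',d['xy'],z)).round(1).tolist(),round(d['confidence'],2)) for d in nets.tip_of(t,'wrist')])
E
```

```text
[-25.7 -39.5] 261.4 64.05002232561137
   z 109.5 [-0.6 10.9 22.4]
   z 113.5 [ 0.  10.2 22.2]
   z 117.5 [ 0.6  9.6 21.9]
   z 109.5 [-0.8 64.1 22. ]
   z 113.5 [-0.2 62.8 21.7]
   z 117.5 [ 0.5 61.4 21.4]
   z 109.5 [ -1.4 -41.5  22.3]
   z 113.5 [ -0.7 -41.5  22. ]
   z 117.5 [ -0.1 -41.5  21.7]
[([3.4, -205.6], 0.91)]
```

View pics/fin.png

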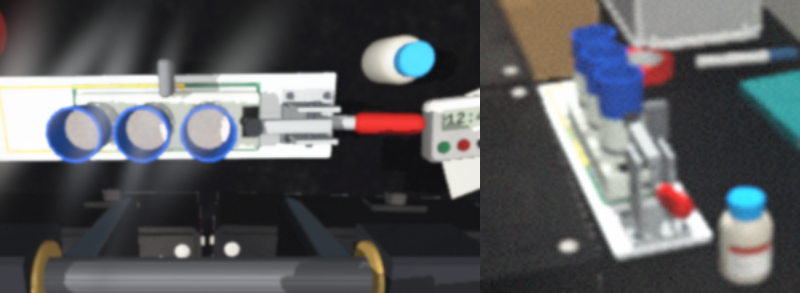

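```bash
python3 -c "
from h import *
print(r.job_done())"
```

```text
the job is handed in; nothing more can be done
None
```

I carried out the whole task and handed it in at about 34 s of arm time. `r.job_done()` gives no verdict, so the result below rests on my own checks.

- **Manifold:** I slid it by its fin from the yellow outline into the green one. It stands square, about 3 mm toward the clamp from centre and less than 1 mm off across, against the 10 mm allowed.
- **Clamp:** I pushed the handle over to its stop, where the wrist felt about 28 N. The pictures afterwards show it lying down with its foot on the block. The network put the handle grip at y -206 mm, against about -209 mm when locked. I did not measure the spindle's force on the block directly.
- **Funnels:** Three were present. I pressed each onto its own spigot until the wrist felt about 44 N at the hard stop.
    - After release the rim centres were within about 1.5 mm of the measured spigot axes.
    - Their sizes in the picture fit the fully seated height, and all three stand upright and level.
- **Other things:** The bottle and tape roll look untouched. The arm never worked near the timer, and it was clear of everything at the end.

The networks' spigot positions differed by 3 to 5 mm between views. For the final alignment I used my own fits to the collar and rim edges instead, which agreed to about 1 mm.

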